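# Load the jar warmer and give it a test run

### The job

The jar warmer was left on: first turn its isolator handle fully off, and only then put every jar that waits on the worktop into the warmer, upright on the cell floors, one to a cell, leaving in the warmer those already there. With all jars in, turn the handle fully on, let the warmer run for at least three seconds, then turn it fully off again. Leave the pepper mill, the tin and the mug standing where they are.

Things in the scene. Friction and masses are not known exactly. Their poses are not given: they have to be found in the camera images.
- warmer: the fixed jar warmer: a white plinth 288 x 202 x 30 mm high with an open steel well of six cells, 3 along its x by 2 along its y. Origin at the centre of the plinth's underside, on the worktop. Cells are 80 mm square inside, walls 6 mm thick: cell centres at x = -86, 0, +86 and y = -43, +43 mm. Cell floors are 36 mm, tops of all walls 61 mm above the origin
- handle (a joint): the isolator's rotary handle, rad: 0 = off (pointer at the white dot), 1.2 = on (pointer at the white dash), clockwise from off seen from above, about a vertical axis, with end stops at 0 and 1.2. An over-centre spring: past the middle (0.6) it snaps to the nearer end and stays there; about 0.12 N m turns it
- handle_axis (a point): on the handle's axis, at the top of its bar, 112 mm above the worktop. Black bar 66 x 16 x 30 mm tall, pinched across its width from above; reaches 46 mm from the axis at the pointer end (white mark), 20 mm at the other. It sits on a 14 mm high boss on a fixed grey box, 110 x 110 x 70 mm high. The pointer lies along this point's own -x (turns with the handle)
- handle_tip (a point): point at the top of the pointer end of the handle bar, 46 mm from the axis, turns with the handle
- jar1: a squat straight-sided round glass jar, 60 mm across and 65 mm tall, about 0.24 kg, heavy in the foot, with a plain paper band and a flat steel lid of the same diameter; origin at the centre of its underside, z up. A full jar waiting on the worktop at the start (may be absent)
- jar2: a squat straight-sided round glass jar, 60 mm across and 65 mm tall, about 0.24 kg, heavy in the foot, with a plain paper band and a flat steel lid of the same diameter; origin at the centre of its underside, z up. A full jar waiting on the worktop at the start (may be absent)
- jar3: a squat straight-sided round glass jar, 60 mm across and 65 mm tall, about 0.24 kg, heavy in the foot, with a plain paper band and a flat steel lid of the same diameter; origin at the centre of its underside, z up. A full jar waiting on the worktop at the start (may be absent)
- jar4: a squat straight-sided round glass jar, 60 mm across and 65 mm tall, about 0.24 kg, heavy in the foot, with a plain paper band and a flat steel lid of the same diameter; origin at the centre of its underside, z up. A full jar waiting on the worktop at the start (may be absent)
- old1: a squat straight-sided round glass jar, 60 mm across and 65 mm tall, about 0.24 kg, heavy in the foot, with a plain paper band and a flat steel lid of the same diameter; origin at the centre of its underside, z up. A jar that already stands in one of the warmer's cells at the start (may be absent)
- old2: a squat straight-sided round glass jar, 60 mm across and 65 mm tall, about 0.24 kg, heavy in the foot, with a plain paper band and a flat steel lid of the same diameter; origin at the centre of its underside, z up. A jar that already stands in one of the warmer's cells at the start (may be absent)
- old3: a squat straight-sided round glass jar, 60 mm across and 65 mm tall, about 0.24 kg, heavy in the foot, with a plain paper band and a flat steel lid of the same diameter; origin at the centre of its underside, z up. A jar that already stands in one of the warmer's cells at the start (may be absent)
- mill: small wooden pepper mill, 44 mm across, 85 mm tall, among the waiting jars; not part of the job. Origin at the centre of its underside
- tin: plain aluminium tin, 46 x 46 x 65 mm tall, among the waiting jars; not part of the job. Origin at the centre of its underside
- mug: white mug, 80 mm across, 90 mm tall, with a handle, beyond the isolator box; not part of the job. Origin at the centre of its underside

How it is judged:
By the outcome, as a careful person would: the job done as asked, in the order asked, and still so for the second after the job is handed in, with the robot touching nothing.
Of jar1, jar2, jar3, jar4 only 3 to 4 are there at a start; the rules pass over those that are not, and their reading is None.
Of old1, old2, old3 only 1 to 2 are there at a start; the rules pass over those that are not, and their reading is None.
At some moment in a run one of jar1, jar2, jar3, jar4 may be knocked a few centimetres aside while the robot is not near it.
It also fails if it takes over 208 s, if anything falls off the work surface, if the arm or the gripper's body presses on something with over 40 N, if the wrist force passes 120 N, or if a joint passes its speed limit or range.

### The arm

A 7-joint arm with a two-finger parallel gripper is mounted at the origin on the work surface. World frame = base frame: x ahead of the robot, y to its left, z up, the work surface at z = 0. Lengths are in mm, angles in degrees, forces in N, time in s.
With the tool pointing down it reaches from about 425 to 1025 mm from the base axis. Payload 3.6 kg.
Tool frame: the origin (TCP) lies midway between the tips of the shut fingers; the grasp point (between the pads) lies 19 mm behind it; z points along the fingers, x is the direction in which the jaws open and shut, and the axes are right-handed (so a half turn about z gives the same grasp; the last joint's range is limited). The gripper opens to 85 mm and grips with 20 to 120 N. Pads are 22 mm wide; open, the fingers measure 114 mm over their backs; the gripper's body (76 mm by 85 mm) begins 54 mm behind the grasp point. The pads swing forward as they close: fully open they stand 13 mm farther back than shut.
Start: joints at [-76.633, 33.873, 2.773, 92.16, -1.908, 54.013, -1.931], TCP at [232.731, 686.634, 231.302] pointing down, gripper open.
Joint ranges: [-153.93, 153.93], [-27.13, 128.08], [-72.61, 78.16], [10.71, 143.7], [-87.88, 267.88], [4.46, 118.87], [-176.78, 176.78]. Speed limits (degrees/s): [147.25, 147.25, 180, 180, 180, 180, 180].

### API

Orientations are given as [roll, pitch, yaw] about the fixed x, y, z axes, in that order (R = Rz(yaw) Ry(pitch) Rx(roll)).
In Python, from cell import * gives the robot as it stands. The module is installed in compiled form; this text tells all that it offers.
- The arm moves only by the tool arm_command, never from a script. Its argument "rows" is one flat list of numbers, 6 for each row, row after row: the shift along the tool's x, y, z in cm, then the turn, a rotation vector about the tool's x, y, z in degrees. A call has 1 to 5 rows; each row shifts and turns the pose as measured when the row begins, along the tool's axes as they then stand; what a row does not reach is not made up. A row lasts 1/12 s, in which the tool goes at most 41.7 mm and 7.16 degrees, less where a joint would pass 70% of its speed; a pose out of reach is approached as far as the arm can. A call is refused whole if a number of a shift passes 4.17 or a number of a turn 7.16, either way. A call with a gripper value outside its range is refused whole. "fingers" is the finger opening in cm, from 0 to 8.54, set as the call begins (left out, the last holds). The fingers move at their own pace and stop on an object; "force" is the grip in N (left out, the last holds). Time passes only in rows, so rows that do not move let the fingers close. It gives the time, the measured TCP pose, the force and the opening at its end, in the units of the state.
- observe(): the state, without advancing time (a new reading comes with each control period).
- get_image(name): name is "side" or "top" or "wrist"; returns a dict with "image" (480x640x3 uint8, red, green, blue), "mtx" (3x3 intrinsics, pixels), "xyz" and "rotation" of the camera in the world. Camera axes: x right, y up, looking along -z (the intrinsics and any distortion apply to the point x, -y, -z); pixel columns grow to the right and rows downward; lengths in mm; the calibration is good to about 2 mm. A picture is of the moment at which its call begins. There is no depth.
- job_done(): hands the job in, once; it reports no verdict.
Trained networks look in a picture, given as the dict that the camera call returned (one of the last four; its "shot" number tells which), for a name from the list of things; names that differ only in an ending like _2 or _b are one class to them, and where a whole thing is asked for, a point or a joint stands for the part that bears it (a point fixed in the world has none). Each returns a list of dicts, best first, with "confidence" (0 to 1); they miss things now and then, are a little off and sometimes report something else, mostly with a low value. They report only what shows in the picture. A call takes as long as a camera call.
- search_frame(picture, name): "uv" ([column, row] in pixels, amid what is visible of it).
- outline_of(picture, name): "region" (480x640 bool, what is visible of it) and "uv" ([column, row] in pixels, amid what is visible of it).
- spot_point(picture, name): "uv" ([column, row] in pixels: a listed point, or the origin of a listed thing).
The state is a dict: "time_s": time; "q": joint angles; "qvel": joint speeds; "joint_efforts": joint torques, N m; "eef_pos": TCP position; "tcp_rot": TCP orientation; "ft_force": force on the tool from outside, world axes, zero at the start; "torque": the same for the moment, N m; "width": finger opening in mm.
Only numpy, scipy, OpenCV 4.12 (cv2) and the standard library are available. Lean on these libraries where they do the work, as an engineer would, in place of code of your own. Each camera call takes 0.05 s, during which the arm holds its last target.

## Working session

There is one attempt and no reset: what is moved stays moved. The work goes in short steps, Python scripts to look and compute and a tool call to move; the robot and the scene stay as the last step left them, time stands still between calls to the robot, and variables do not carry over. Pictures are saved under pics/ and viewed, and the job is handed in when it is done.

Besides the shell and the picture viewer there is one more tool, called after "Request:" by a JSON object that holds its "method" and its "body", one argument or row to a line. arm_command: Moves the arm, as the interface text tells. Its arguments: {"type":"object","properties":{"rows":{"type":"array","items":{"type":"number"}},"fingers":{"type":"number"},"force":{"type":"number"}},"required":["rows"]}

```bash
mkdir -p pics; ls; cat > h.py <<'E'
from cell import *
import numpy as np, cv2
def snap(n,f):
    p=get_image(n); cv2.imwrite('pics/'+f,p['image'][:,:,::-1]); return p
def ray(p,uv,z):
    K=np.array(p['mtx']);R=np.array(p['rotation']);c=np.array(p['xyz'],float)
    if R.shape!=(3,3):
        from scipy.spatial.transform import Rotation as Ro
        R=Ro.from_euler('xyz',R,degrees=True).as_matrix()
    d=np.linalg.inv(K)@[uv[0],uv[1],1]; d=R@np.array([d[0],-d[1],-d[2]])
    return c+d*(z-c[2])/d[2]
def proj(p,X):
    K=np.array(p['mtx']);R=np.array(p['rotation']);c=np.array(p['xyz'],float)
    if R.shape!=(3,3):
        from scipy.spatial.transform import Rotation as Ro
        R=Ro.from_euler('xyz',R,degrees=True).as_matrix()
    v=R.T@(np.array(X)-c); v=np.array([v[0],-v[1],-v[2]]); v=K@v; return v[:2]/v[2]
E
python3 - <<'E'
from h import *
for n in ['top','side','wrist']:
    p=snap(n,n+'0.png'); print(n,{k:(np.round(v,3).tolist() if not isinstance(v,(str,int)) else v) for k,v in p.items() if k!='image'})
    if n=='top':
        for nm in ['jar1','old1','mill','tin','mug','warmer','handle','handle_axis','handle_tip']:
            for f in (search_frame,spot_point):
                try: print(nm,f.__name__,[(np.round(d['uv']).tolist(),round(d['confidence'],2)) for d in f(p,nm)])
                except Exception as e: print(nm,f.__name__,e)
print(observe())
E
```

```text
pics
top {'mtx': [[606.527, 0.0, 319.872], [0.0, 606.527, 237.092], [0.0, 0.0, 1.0]], 'xyz': [287.658, 0.934, 1456.135], 'rotation': [10.501, -0.233, -90.707], 'shot': 1}
jar1 call [([492.0, 273.0], 0.95), ([434.0, 230.0], 0.91), ([386.0, 232.0], 0.73), ([487.0, 226.0], 0.7)]
jar1 call [([490.0, 274.0], 0.9), ([484.0, 227.0], 0.84), ([430.0, 233.0], 0.7), ([384.0, 236.0], 0.7)]
old1 call [([300.0, 219.0], 0.96), ([262.0, 184.0], 0.74), ([388.0, 276.0], 0.64)]
old1 call [([264.0, 188.0], 0.97), ([304.0, 220.0], 0.86), ([282.0, 223.0], 0.59), ([484.0, 227.0], 0.47), ([133.0, 285.0], 0.28)]
mill call [([389.0, 278.0], 0.62)]
mill call [([386.0, 275.0], 0.68)]
tin call [([434.0, 276.0], 0.84)]
tin call [([432.0, 276.0], 0.92)]
mug call [([180.0, 208.0], 0.98)]
mug call [([186.0, 212.0], 0.93)]
warmer call [([263.0, 183.0], 0.72), ([281.0, 232.0], 0.63)]
warmer call [([282.0, 222.0], 0.61)]
handle call [([148.0, 276.0], 0.93)]
handle call it knows: handle_axis, handle_tip, jar, mill, mug, old, tin, warmer
handle_axis call [([149.0, 277.0], 0.64)]
handle_axis call [([150.0, 273.0], 0.73), 
[... 419 characters left out ...]
7, 71.294], 'shot': 3}
{'time_s': 1.0, 'q': array([-76.6328429 ,  33.87383743,   2.77290544,  92.15987704,
        -1.90654465,  54.01341891,  -1.93091456]), 'qvel': array([-0.07122258,  0.06629781, -0.01245465, -0.01162479,  0.09877355,
       -0.05553882, -0.04018136]), 'joint_efforts': array([-2.03358300e-04, -5.48665023e+01,  1.54629998e+00, -1.98540312e+01,
        9.28995141e-03,  1.55043894e-03,  6.68973186e-06]), 'eef_pos': array([232.73717326, 686.63134161, 231.29767502]), 'tcp_rot': array([1.79997435e+02, 8.55602831e-04, 7.12785434e+01]), 'ft_force': array([-0.05463703,  0.07474125,  0.51583225]), 'torque': array([ 0.04760852, -0.03205654,  0.01283823]), 'width': 85.56384898734204}
```

View pics/top0.png

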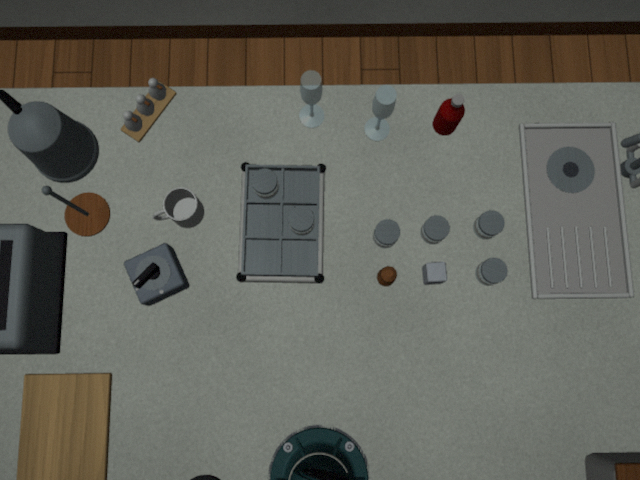

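View pics/side0.png

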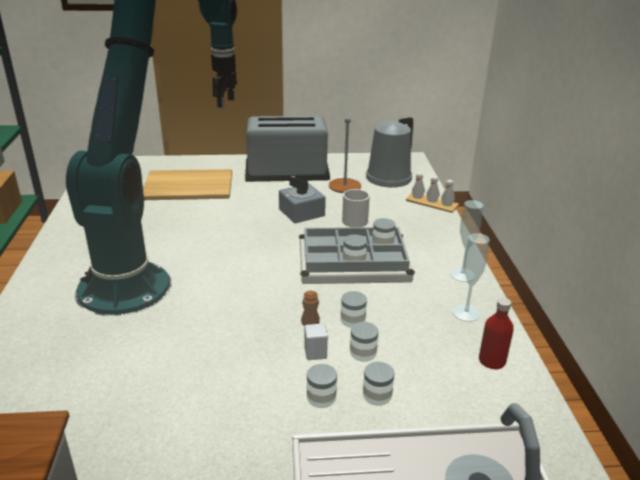

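View pics/wrist0.png

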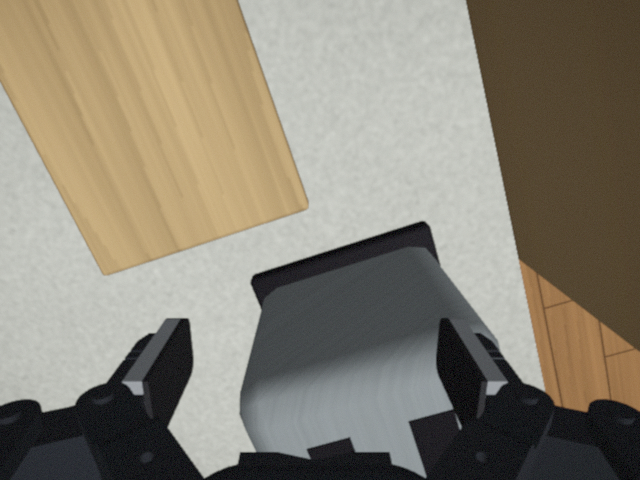

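```bash
python3 - <<'E'
from h import *
p=get_image('top')
for nm,z in [('jar',65),('old',101),('mill',85),('tin',65),('mug',90),('warmer',45),('handle_axis',112),('handle_tip',112)]:
    key={'jar':'jar1','old':'old1'}.get(nm,nm)
    for d in search_frame(p,key): print(nm,'top',np.round(d['uv']),ray(p,d['uv'],z/2 if z<112 else z).round(),round(d['confidence'],2))
    z0=0 if nm!='old' else 36
    for d in spot_point(p,key): print(nm,'org',np.round(d['uv']),ray(p,d['uv'],z0 if z<112 else z).round(),round(d['confidence'],2))
E
```

```text
jar top [434. 231.] [ 562. -282.   32.] 0.96
jar top [386. 232.] [ 561. -166.   32.] 0.86
jar top [489. 225.] [ 577. -413.   32.] 0.79
jar top [493. 274.] [ 458. -417.   32.] 0.78
jar org [484. 226.] [ 579. -410.    0.] 0.94
jar org [382. 237.] [ 555. -160.    0.] 0.67
jar org [491. 273.] [ 465. -421.    0.] 0.6
jar org [431. 235.] [ 561. -281.    0.] 0.58
old top [302. 220.] [591.  34.  50.] 0.94
old top [263. 186.] [674. 127.  50.] 0.56
old top [435. 275.] [ 456. -276.   50.] 0.21
old org [261. 188.] [672. 132.  36.] 0.82
old org [301. 221.] [591.  36.  36.] 0.81
mill top [388. 274.] [ 460. -166.   42.] 0.74
mill org [387. 278.] [ 455. -169.    0.] 0.86
tin top [433. 278.] [ 450. -275.   32.] 0.95
tin org [429. 275.] [ 460. -270.    0.] 0.87
mug top [182. 210.] [617. 320.  45.] 0.88
mug top [492. 273.] [ 459. -410.   45.] 0.26
mug org [187. 213.] [621. 316.   0.] 0.62
warmer top [284. 228.] [576.  78.  22.] 0.58
warmer top [298. 219.] [599.  44.  22.] 0.28
warmer org [385. 278.] [ 456. -165.    0.] 0.67
warmer org [284. 223.] [594.  80.   0.] 0.57
handle_axis top [146. 277.] [450. 379. 112.] 0.88
handle_axis org [146. 270.] [466. 381. 112.] 0.86
handle_axis org [389. 277.] [ 444. -160.  112.] 0.47
handle_tip top [147. 279.] [447. 377. 112.] 0.82
handle_tip org [281. 224.] [568.  80. 112.] 0.58
handle_tip org [133. 285.] [433. 409. 112.] 0.53
```

```bash
cat >> h.py <<'E'
def plan(x,y,z,yaw=None,n=None):
    s=observe(); P=s['eef_pos'].copy(); yw=s['tcp_rot'][2]; T=np.array([x,y,z],float)
    dy=0 if yaw is None else (yaw-yw+180)%360-180
    D=T-P; L=np.linalg.norm(D)
    m=n or int(max(1,np.ceil(L/38),np.ceil(abs(dy)/6.5)))
    rows=[]
    for i in range(m):
        a=np.radians(yw+dy*i/m); d=D/m
        rows.append([d[0]*np.cos(a)+d[1]*np.sin(a), d[0]*np.sin(a)-d[1]*np.cos(a), -d[2]])
    print('at',P.round(1),s['tcp_rot'].round(1),'t',round(s['time_s'],2),'q',s['q'].round(0).tolist())
    for k in range(0,m,5):
        print(','.join('%.2f,%.2f,%.2f,0,0,%.1f'%(r[0]/10,r[1]/10,r[2]/10,-dy/m) for r in rows[k:k+5]))
E
python3 - <<'E'
from h import *
p=get_image('top')
i=p['image'][:,:,::-1]
cv2.imwrite('pics/c1.png',cv2.resize(i[140:310,110:340],None,fx=3.4,fy=3.4,interpolation=cv2.INTER_CUBIC))
cv2.imwrite('pics/c2.png',cv2.resize(i[200:300,360:520],None,fx=5,fy=5,interpolation=cv2.INTER_CUBIC))
plan(400,500,290,50)
E
```

```text
at [232.7 686.6 231.3] [180.    0.   71.3] t 1.9 q [-77.0, 34.0, 3.0, 92.0, -2.0, 54.0, -2.0]
-1.76,3.12,-0.84,0,0,3.0,-1.59,3.21,-0.84,0,0,3.0,-1.42,3.29,-0.84,0,0,3.0,-1.24,3.36,-0.84,0,0,3.0,-1.06,3.42,-0.84,0,0,3.0
-0.88,3.47,-0.84,0,0,3.0,-0.69,3.51,-0.84,0,0,3.0
```

View pics/c1.png

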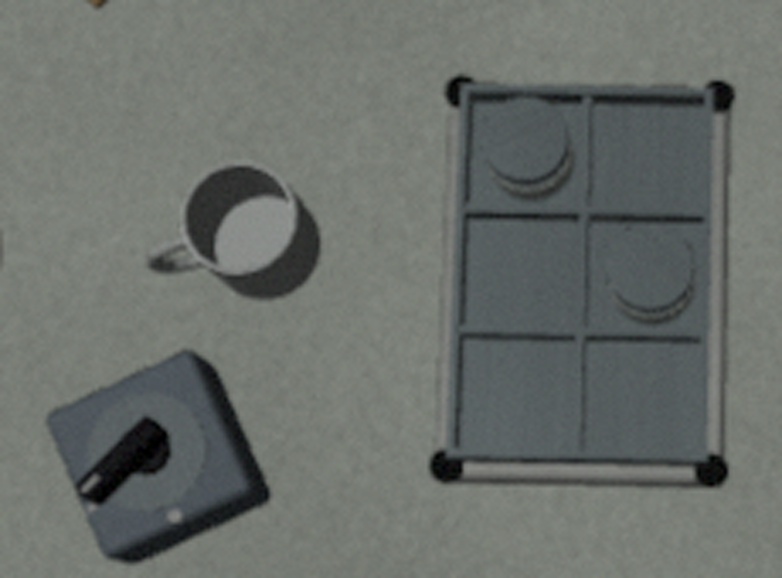

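View pics/c2.png

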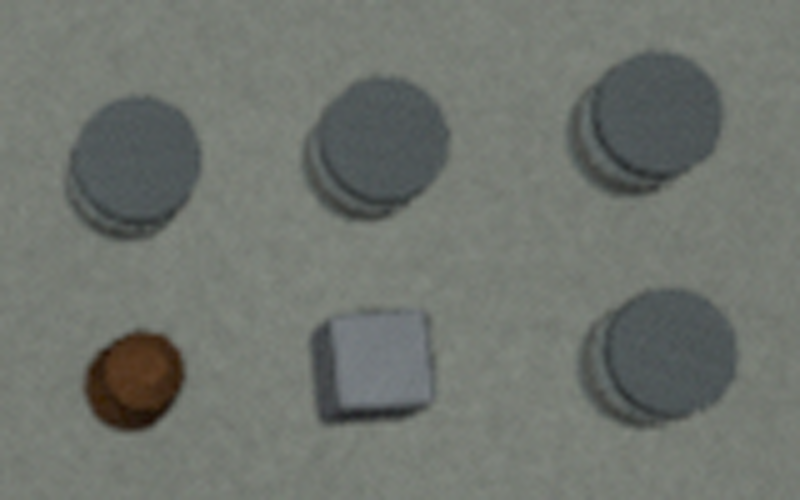

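```bash
python3 - <<'E'
from h import *
p=get_image('top')
def c1(u,v): return ((u+.5)/3.4+109.5,(v+.5)/3.4+139.5)
def c2(u,v): return ((u+.5)/5+359.5,(v+.5)/5+199.5)
for n,a in [('cross1',(587,216)),('cross2',(584,337)),('TL',(464,92)),('TR',(712,95)),('BL',(454,462)),('BR',(708,462))]: print(n,ray(p,c1(*a),61).round(1))
for a in [(135,160),(385,139),(658,115),(670,353)]: print('jar',ray(p,c2(*a),65).round(1))
print('tin',ray(p,c2(382,360),65).round(1),'mill',ray(p,c2(145,370),85).round(1))
for n,a in [('axis',(153,448)),('tip',(86,490))]: print(n,ray(p,c1(*a),112).round(1))
print('dot',ray(p,c1(175,516),70).round(1),'boss',ray(p,c1(147,455),84))
print('old',ray(p,c1(528,138),101),ray(p,c1(651,263),101))
E
```

```text
cross1 [628.7  79.9  61. ]
cross2 [543.2  82.   61. ]
TL [719.3 166.2  61. ]
TR [715.1  -8.1  61. ]
BL [457.9 170.4  61. ]
BR [455.9  -2.2  61. ]
jar [ 556.7 -164.    65. ]
jar [ 565.4 -281.5   65. ]
jar [ 575.4 -410.2   65. ]
jar [ 462.9 -408.6   65. ]
tin [ 461.3 -275.2   65. ] mill [ 455.5 -163.1   85. ]
axis [463.2 361.5 112. ]
tip [436.1 404.1 112. ]
dot [422.5 356.3  70. ] boss [462.22482743 372.8043862   84.        ]
old [673.89945422 117.65589113 101.        ] [585.97516089  34.62748847 101.        ]
```

Request:
{"method": "arm_command", "body": {
  "rows": [-1.76, 3.12, -0.84, 0, 0, 3.0, -1.59, 3.21, -0.84, 0, 0, 3.0, -1.42, 3.29, -0.84, 0, 0, 3.0, -1.24, 3.36, -0.84, 0, 0, 3.0, -1.06, 3.42, -0.84, 0, 0, 3.0]
}}

```text
time_s: 2.37
eef_pos: [343.3, 558.5, 270.4]
tcp_rot: [-179.4, 0.1, 56.9]
ft_force: [0.9, 0.1, 0.6]
width: 85.1
```

```bash
python3 - <<'E'
from h import *
plan(463,370,270,50)
E
```

```text
at [343.3 558.5 270.4] [-1.794e+02  1.000e-01  5.690e+01] t 2.37 q [-67.0, 27.0, 7.0, 100.0, -5.0, 54.0, -1.0]
-1.54,3.39,0.01,0,0,1.2,-1.47,3.42,0.01,0,0,1.2,-1.41,3.45,0.01,0,0,1.2,-1.34,3.47,0.01,0,0,1.2,-1.27,3.50,0.01,0,0,1.2
-1.20,3.52,0.01,0,0,1.2
```

Request:
{"method": "arm_command", "body": {
  "rows": [-1.54, 3.39, 0.01, 0, 0, 1.2, -1.47, 3.42, 0.01, 0, 0, 1.2, -1.41, 3.45, 0.01, 0, 0, 1.2, -1.34, 3.47, 0.01, 0, 0, 1.2, -1.27, 3.5, 0.01, 0, 0, 1.2]
}}

```text
time_s: 2.78
eef_pos: [448.7, 396.3, 272.3]
tcp_rot: [-179.4, -0.4, 50.6]
ft_force: [1.0, -0.1, 0.3]
width: 85.3
```

```bash
python3 - <<'E'
from h import *
p=snap('wrist','w1.png')
for n in ['handle_axis','handle_tip']:
    for d in spot_point(p,n): print(n,np.round(d['uv'],1),ray(p,d['uv'],112).round(1),round(d['confidence'],2))
plan(463,370,230,50)
E
```

```text
handle_axis [305.9 248.7] [464.6 376.1 112. ] 0.7
handle_tip [311.4 188.6] [431.9 408.4 112. ] 0.63
at [450.8 393.3 272.3] [-179.5   -0.3   50.2] t 2.93 q [-53.0, 22.0, 10.0, 107.0, -6.0, 51.0, 11.0]
-0.51,1.22,2.12,0,0,0.1,-0.50,1.22,2.12,0,0,0.1
```

View pics/w1.png

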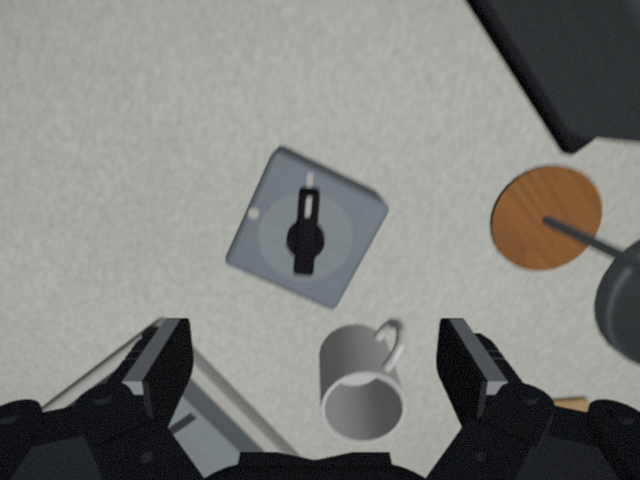

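```bash
python3 - <<'E'
from h import *
p=get_image('wrist')
print(ray(p,(305,240),112),ray(p,(308,190),112),ray(p,(304,274),100))
for n in ['handle_axis','handle_tip']:
    for d in spot_point(p,n): print(n,np.round(d['uv'],1),ray(p,d['uv'],112).round(1),round(d['confidence'],2))
E
```

```text
[460.99359379 376.60137015 112.        ] [433.38339816 402.77571361 112.        ] [485.05882242 354.9769802  100.        ]
handle_axis [307.8 244.4] [465. 376. 112.] 0.58
handle_axis [313.4 185.8] [433.5 407.7 112. ] 0.42
handle_tip [312.4 183.6] [431.8 408.2 112. ] 0.97
```

```bash
python3 - <<'E'
from h import *
plan(465,375,130,47)
E
```

```text
at [446.9 399.3 272. ] [-179.4   -0.4   50.8] t 3.08 q [-53.0, 22.0, 10.0, 107.0, -6.0, 51.0, 11.0]
-0.18,0.73,3.55,0,0,0.9,-0.17,0.74,3.55,0,0,0.9,-0.16,0.74,3.55,0,0,0.9,-0.15,0.74,3.55,0,0,0.9
```

Request:
{"method": "arm_command", "body": {
  "rows": [-0.18, 0.73, 3.55, 0, 0, 0.9, -0.17, 0.74, 3.55, 0, 0, 0.9, -0.16, 0.74, 3.0, 0, 0, 0.9, -0.15, 0.74, 2.5, 0, 0, 0.9, 0, 0, 0, 0, 0, 0],
  "fingers": 4.5
}}

```text
time_s: 3.5
eef_pos: [461.1, 392.5, 144.7]
tcp_rot: [-179.0, -1.1, 48.2]
ft_force: [-0.9, -1.2, -1.1]
width: 45.4
```

```bash
python3 - <<'E'
from h import *
p=snap('wrist','w2.png')
print(ray(p,(305,240),112))
for n in ['handle_axis','handle_tip']:
    for d in spot_point(p,n): print(n,np.round(d['uv'],1),ray(p,d['uv'],112).round(1),round(d['confidence'],2))
plan(465,375,92,47)
E
```

```text
[442.2920034  404.39685542 112.        ]
handle_tip [296.2 223.2] [434.2 406.7 112. ] 0.57
at [463.5 396.1 150.1] [-179.    -1.7   48.3] t 3.65 q [-50.0, 31.0, 8.0, 112.0, -9.0, 35.0, 13.0]
-0.74,0.76,2.91,0,0,0.7,-0.73,0.77,2.91,0,0,0.7
```

View pics/w2.png

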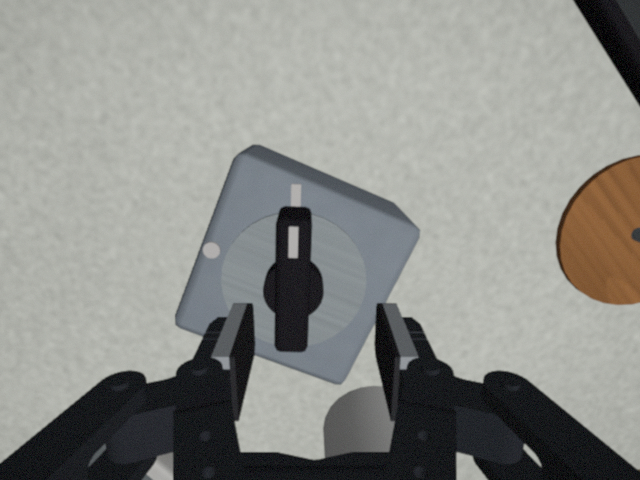

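```bash
python3 - <<'E'
from h import *
p=get_image('wrist')
for uv in [(294,209),(293,288),(291,350)]: print(ray(p,uv,112))
plan(465,376,92,47.5)
E
```

```text
[432.32697986 413.0315141  112.        ]
[459.68758726 387.35605113 112.        ]
[483.10205874 364.57375661 112.        ]
at [464.2 396.1 151. ] [-179.    -1.8   48.3] t 3.7 q [-50.0, 31.0, 8.0, 112.0, -9.0, 35.0, 13.0]
-0.72,0.70,2.95,0,0,0.4,-0.72,0.71,2.95,0,0,0.4
```

```bash
python3 - <<'E'
from h import *
plan(466,378,122,47.5)
E
```

```text
at [464.2 396.1 151. ] [-179.    -1.8   48.3] t 3.7 q [-50.0, 31.0, 8.0, 112.0, -9.0, 35.0, 13.0]
-1.23,1.34,2.90,0,0,0.8
```

```bash
cat >> h.py <<'E'
from scipy.spatial.transform import Rotation as Ro
def plan(x,y,z,yaw=None,n=None):
    s=observe(); P=s['eef_pos'].copy(); T=np.array([x,y,z],float)
    R=Ro.from_euler('xyz',s['tcp_rot'],degrees=True)
    yw=s['tcp_rot'][2] if yaw is None else yaw
    if abs((yw-s['tcp_rot'][2]+180)%360-180)>90: yw+=180
    rv=(R.inv()*Ro.from_euler('xyz',[180,0,yw],degrees=True)).as_rotvec(degrees=True)
    D=T-P; L=np.linalg.norm(D)
    m=n or int(max(1,np.ceil(L/38),np.ceil(np.abs(rv).max()/6.5)))
    print('at',P.round(1),s['tcp_rot'].round(1),'F',s['ft_force'].round(1),'w',round(s['width'],1),'t',round(s['time_s'],2),'q',s['q'].round(0).tolist())
    rows=[]
    for i in range(m):
        Ri=R*Ro.from_rotvec(rv*i/m,degrees=True)
        d=Ri.inv().apply(D/m)/10; r=rv/m
        rows.append('%.2f,%.2f,%.2f,%.1f,%.1f,%.1f'%(*d,*r))
    for k in range(0,m,5): print(', '.join(rows[k:k+5]))
E
python3 - <<'E'
from h import *
plan(466,378,122,47.5)
E
```

```text
at [464.2 396.1 151. ] [-179.    -1.8   48.3] F [ 0.6 -0.6 -0. ] w 45.1 t 3.7 q [-50.0, 31.0, 8.0, 112.0, -9.0, 35.0, 13.0]
-1.32,1.39,2.83,-1.0,-1.8,0.8
```

Request:
{"method": "arm_command", "body": {
  "rows": [-1.32, 1.39, 2.83, -1.0, -1.8, 0.8, 0, 0, 0, 0, 0, 0]
}}

```text
time_s: 3.87
eef_pos: [467.6, 382.1, 126.3]
tcp_rot: [-180.0, -0.5, 47.7]
ft_force: [-1.4, -1.2, -0.8]
width: 45.1
```

```bash
python3 - <<'E'
from h import *
p=snap('wrist','w3.png')
plan(466,378,92,47.5)
E
```

```text
at [469.4 385.8 129.4] [-179.9   -1.    47.8] F [0.3 0.9 1.3] w 44.9 t 3.92 q [-50.0, 33.0, 9.0, 113.0, -9.0, 34.0, 13.0]
-0.44,0.14,1.86,-0.0,-0.5,0.1, -0.42,0.14,1.87,-0.0,-0.5,0.1
```

View pics/w3.png

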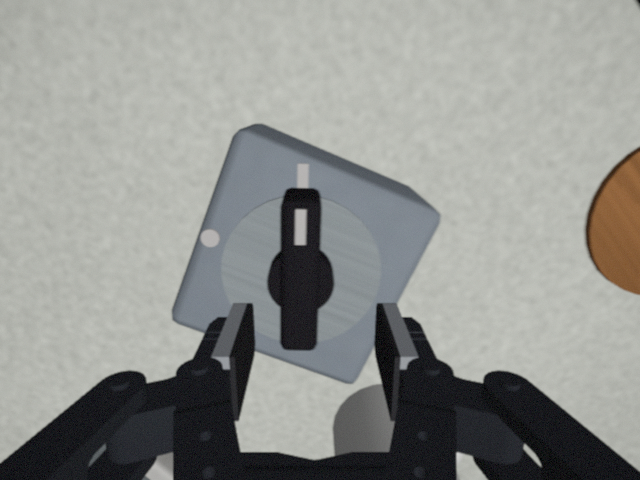

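```bash
python3 - <<'E'
from h import *
plan(465.5,380,90,47.2)
E
```

```text
at [469.4 385.8 129.4] [-179.9   -1.    47.8] F [0.3 0.9 1.3] w 44.9 t 3.92 q [-50.0, 33.0, 9.0, 113.0, -9.0, 34.0, 13.0]
-0.38,0.05,1.96,-0.0,-0.5,0.3, -0.36,0.05,1.97,-0.0,-0.5,0.3
```

Request:
{"method": "arm_command", "body": {
  "rows": [-0.38, 0.05, 1.96, 0, -0.5, 0.3, -0.36, 0.05, 1.97, 0, -0.5, 0.3, 0, 0, 0, 0, 0, 0]
}}

```text
time_s: 4.17
eef_pos: [469.4, 387.8, 97.7]
tcp_rot: [-179.8, -1.0, 47.3]
ft_force: [-0.6, -0.6, 0.7]
width: 45.4
```

```bash
python3 - <<'E'
from h import *
plan(465.5,380,90,47.2)
p=snap('wrist','w4.png')
E
```

```text
at [469.4 387.8  97.7] [-179.8   -1.    47.3] F [-0.6 -0.6  0.7] w 45.4 t 4.17 q [-49.0, 36.0, 8.0, 114.0, -10.0, 30.0, 13.0]
-0.85,0.24,0.76,-0.2,-1.0,0.1
```

View pics/w4.png

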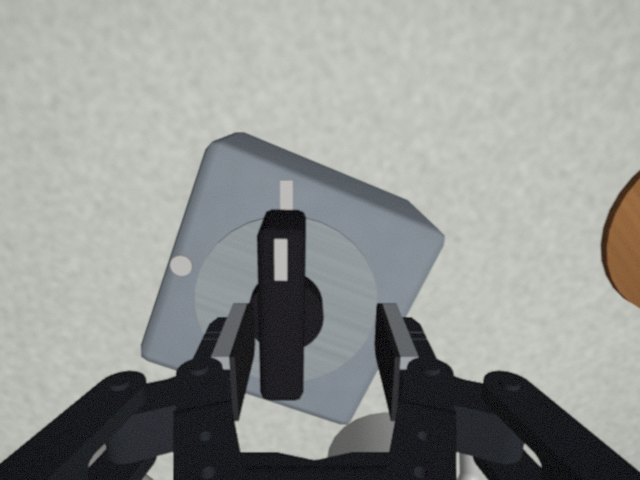

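Request:
{"method": "arm_command", "body": {
  "rows": [-0.85, 0.24, 0.6, -0.2, -1.0, 0.1, -0.2, 0.05, 0.2, 0, 0, 0]
}}

```text
time_s: 4.38
eef_pos: [467.4, 382.3, 95.3]
tcp_rot: [180.0, -0.6, 47.3]
ft_force: [-0.0, -0.1, -0.2]
width: 45.0
```

```bash
python3 - <<'E'
from h import *
plan(465.5,380,90,47.2)
p=snap('wrist','w5.png')
E
```

```text
at [467.4 382.3  95.3] [180.   -0.6  47.3] F [-0.  -0.1 -0.2] w 45.0 t 4.38 q [-49.0, 36.0, 8.0, 114.0, -10.0, 30.0, 13.0]
-0.30,0.01,0.53,0.0,-0.6,0.1
```

View pics/w5.png

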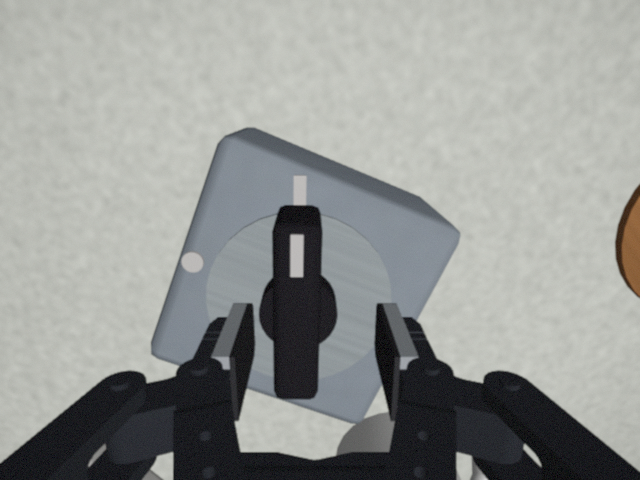

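```bash
python3 - <<'E'
from h import *
p=get_image('wrist'); s=observe(); P=s['eef_pos']
print(proj(p,P),proj(p,P+[0,0,15]),proj(p,P+[0,0,17]), 'bar tip', ray(p,(298,208),112),'axis?',ray(p,(297,305),105), 'end',ray(p,(296,397),112))
E
```

```text
[315.22612907 320.87246394] [315.85089651 342.30540178] [315.94358894 345.48525857] bar tip [429.07896371 410.83142477 112.        ] axis? [455.08668869 385.57367404 105.        ] end [478.66065125 363.06076876 112.        ]
```

```bash
python3 - <<'E'
from h import *
p=get_image('wrist'); 
a=ray(p,(298,226),112);b=ray(p,(296,397),112);print(a,b,np.linalg.norm(a-b),a+(b-a)*46/66)
x=a+(b-a)*46/66
plan(x[0],x[1],90,46.5)
E
```

```text
[433.33591591 406.98637036 112.        ] [478.72418394 363.15604774 112.        ] 63.096688151835956 [464.97016332 376.43796368 112.        ]
at [467.9 382.6  95.2] [180.   -0.7  47.3] F [0.1 0.1 0.5] w 45.2 t 4.53 q [-49.0, 36.0, 8.0, 114.0, -10.0, 30.0, 13.0]
-0.66,0.20,0.52,0.0,-0.7,0.8
```

Axis = (465, 376.4), in agreement with the network. Descend and grip.

Request:
{"method": "arm_command", "body": {
  "rows": [-0.66, 0.2, 0.45, 0, -0.7, 0.8, -0.1, 0, 0.1, 0, 0, 0]
}}

```text
time_s: 4.7
eef_pos: [464.7, 375.9, 90.6]
tcp_rot: [180.0, -0.1, 46.4]
ft_force: [-0.2, -1.2, -0.1]
width: 45.2
```

Request:
{"method": "arm_command", "body": {
  "rows": [0, 0, 0, 0, 0, 0, 0, 0, 0, 0, 0, 0, 0, 0, 0, 0, 0, 0, 0, 0, 0, 0, 0, 0],
  "fingers": 0.5,
  "force": 40
}}

```text
time_s: 5.03
eef_pos: [464.9, 375.6, 90.6]
tcp_rot: [180.0, -0.1, 46.4]
ft_force: [-0.8, -1.2, -0.2]
width: 14.9
```

```bash
python3 - <<'E'
from h import *
plan(465,376.4,91,47)
E
```

```text
at [464.9 375.6  90.6] [ 1.80e+02 -1.00e-01  4.64e+01] F [-0.8 -1.2 -0.2] w 14.9 t 5.03 q [-49.0, 36.0, 8.0, 115.0, -10.0, 30.0, 13.0]
0.06,-0.05,-0.04,0.0,-0.1,-0.6
```

Request:
{"method": "arm_command", "body": {
  "rows": [0, 0, 0, 0, 0, -6, 0, 0, 0, 0, 0, -6, 0, 0, 0, 0, 0, -6, 0, 0, 0, 0, 0, -6, 0, 0, 0, 0, 0, -6]
}}

```text
time_s: 5.45
eef_pos: [464.8, 375.4, 90.6]
tcp_rot: [179.9, 0.0, 77.5]
ft_force: [1.1, 0.6, 0.5]
width: 15.1
```

Request:
{"method": "arm_command", "body": {
  "rows": [0, 0, 0, 0, 0, -6, 0, 0, 0, 0, 0, -6, 0, 0, 0, 0, 0, -6, 0, 0, 0, 0, 0, -6, 0, 0, 0, 0, 0, -6]
}}

```text
time_s: 5.87
eef_pos: [464.8, 375.2, 90.7]
tcp_rot: [180.0, 0.1, 109.1]
ft_force: [0.2, -0.4, 0.4]
width: 15.0
```

```bash
python3 - <<'E'
from h import *
plan(465,376.4,91,115.5)
print(observe()['torque'])
E
```

```text
at [464.8 375.2  90.7] [1.800e+02 1.000e-01 1.091e+02] F [ 0.2 -0.4  0.4] w 15.0 t 5.87 q [-37.0, 36.0, -8.0, 114.0, 10.0, 31.0, 56.0]
0.10,0.05,-0.03,0.0,0.1,-6.4
[0.03707972 0.05460227 0.02639792]
```

Request:
{"method": "arm_command", "body": {
  "rows": [0, 0, 0, 0, 0, -4, 0, 0, 0, 0, 0, -3, 0, 0, 0, 0, 0, -1]
}}

```text
time_s: 6.12
eef_pos: [464.8, 375.2, 90.7]
tcp_rot: [-180.0, 0.0, 117.3]
ft_force: [-0.3, 1.3, 1.2]
width: 15.0
```

Request:
{"method": "arm_command", "body": {
  "rows": [0, 0, 0, 0, 0, 0, 0, 0, 0, 0, 0, 0, 0, 0, -0.5, 0, 0, 0, 0, 0, -3, 0, 0, 0, 0, 0, -3, 0, 0, 0],
  "fingers": 4
}}

```text
time_s: 6.53
eef_pos: [461.5, 371.1, 151.2]
tcp_rot: [-179.1, 0.4, 117.4]
ft_force: [1.1, -0.4, 0.3]
width: 40.0
```

```bash
python3 - <<'E'
from h import *
p=snap('wrist','w6.png')
plan(465,376.4,300,45)
E
```

```text
at [464.1 373.5 157. ] [-179.7    0.2  117.4] F [1.  0.3 1.9] w 40.0 t 6.58 q [-34.0, 31.0, -13.0, 112.0, 10.0, 39.0, 64.0]
0.01,0.01,-1.19,-0.0,0.0,6.0, 0.01,0.01,-1.19,-0.0,0.0,6.0, 0.02,0.01,-1.19,-0.0,0.0,6.0, 0.02,0.01,-1.19,-0.0,0.0,6.0, 0.02,0.00,-1.19,-0.0,0.0,6.0
0.02,0.00,-1.19,-0.0,0.0,6.0, 0.02,0.00,-1.19,-0.0,0.0,6.0, 0.02,-0.00,-1.19,-0.0,0.0,6.0, 0.02,-0.00,-1.19,-0.0,0.0,6.0, 0.02,-0.01,-1.19,-0.0,0.0,6.0
0.02,-0.01,-1.19,-0.0,0.0,6.0, 0.02,-0.01,-1.19,-0.0,0.0,6.0
```

View pics/w6.png

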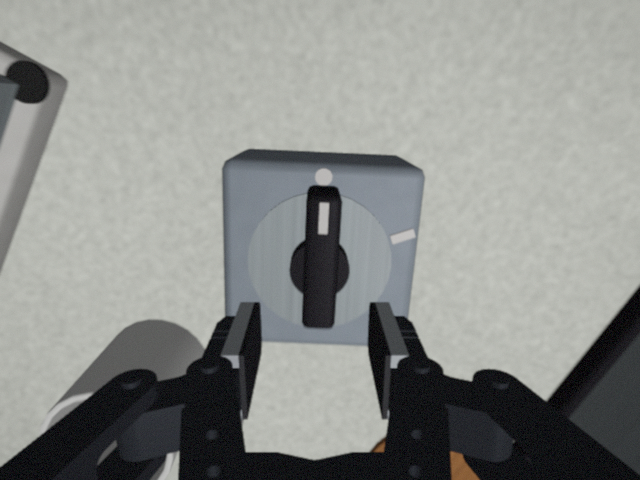

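```bash
python3 - <<'E'
from h import *
plan(590,40,280,45)
E
```

```text
at [464.1 373.5 157. ] [-179.7    0.2  117.4] F [1.  0.3 1.9] w 40.0 t 6.58 q [-34.0, 31.0, -13.0, 112.0, 10.0, 39.0, 64.0]
-2.95,-0.35,-1.01,-0.0,0.0,6.0, -2.97,-0.04,-1.01,-0.0,0.0,6.0, -2.96,0.27,-1.02,-0.0,0.0,6.0, -2.92,0.58,-1.02,-0.0,0.0,6.0, -2.84,0.89,-1.02,-0.0,0.0,6.0
-2.73,1.18,-1.02,-0.0,0.0,6.0, -2.59,1.46,-1.02,-0.0,0.0,6.0, -2.42,1.72,-1.02,-0.0,0.0,6.0, -2.23,1.97,-1.02,-0.0,0.0,6.0, -2.01,2.19,-1.02,-0.0,0.0,6.0
-1.76,2.39,-1.02,-0.0,0.0,6.0, -1.50,2.56,-1.02,-0.0,0.0,6.0
```

Request:
{"method": "arm_command", "body": {
  "rows": [-2.0, -0.3, -3.0, 0, 0, 6, -2.9, 0, -2.5, 0, 0, 6, -3, 0.3, -2, 0, 0, 6, -3, 0.6, -1, 0, 0, 6, -2.9, 0.9, -1, 0, 0, 6]
}}

```text
time_s: 7.0
eef_pos: [511.3, 249.3, 259.1]
tcp_rot: [-179.9, -0.1, 87.3]
ft_force: [1.2, -0.4, -1.3]
width: 39.9
```

Request:
{"method": "arm_command", "body": {
  "rows": [-2.8, 1.2, -1, 0, 0, 6, -2.7, 1.5, -1, 0, 0, 6, -2.5, 1.75, -1, 0, 0, 6, -2.3, 2, -1, 0, 0, 6, -2.1, 2.2, 0, 0, 0, 6]
}}

```text
time_s: 7.42
eef_pos: [565.2, 99.2, 306.4]
tcp_rot: [179.7, -0.5, 56.0]
ft_force: [0.3, 0.2, 0.4]
width: 40.2
```

```bash
python3 - <<'E'
from h import *
plan(590,40,280,45)
E
```

```text
at [565.2  99.2 306.4] [179.7  -0.5  56. ] F [0.3 0.2 0.4] w 40.2 t 7.42 q [-18.0, 18.0, 4.0, 108.0, -2.0, 53.0, 43.0]
-1.77,2.67,1.32,0.1,-0.3,5.5, -1.50,2.83,1.32,0.1,-0.3,5.5
```

Request:
{"method": "arm_command", "body": {
  "rows": [-1.77, 2.67, 0.5, 0.1, -0.3, 5.5, -1.5, 2.83, 0.5, 0.1, -0.3, 5.5, 0, 0, 0, 0, 0, 0, 0, 0, 0, 0, 0, 0],
  "fingers": 8
}}

```text
time_s: 7.75
eef_pos: [592.4, 27.4, 299.8]
tcp_rot: [179.5, 0.0, 43.7]
ft_force: [-0.4, 1.0, -0.2]
width: 79.8
```

```bash
python3 - <<'E'
from h import *
p=snap('wrist','w7.png'); t=snap('top','t7.png')
print(observe()['eef_pos'],p['xyz'],p['rotation'])
for d in spot_point(p,'warmer'): print('warmer',np.round(d['uv'],1),ray(p,d['uv'],0).round(1),round(d['confidence'],2))
for d in spot_point(p,'old1'): print('old',np.round(d['uv'],1),ray(p,d['uv'],36).round(1),round(d['confidence'],2))
for d in search_frame(t,'jar1'): print('jar',np.round(d['uv'],1),ray(t,d['uv'],32).round(1),round(d['confidence'],2))
for z,l in [(61,[(-129,-86),(-129,86),(129,-86),(129,86),(-43,0),(43,0)])]:
    a=np.radians(-1.2)
    for x,y in l: print(x,y,proj(p,[586.5+x*np.cos(a)-y*np.sin(a),81.3+x*np.sin(a)+y*np.cos(a),z]).round(0))
E
```

```text
[591.98697572  27.97263082 299.72320702] [537.40431346  84.76730236 441.51091802] [-1.83725976e+01  3.69529863e-02  4.36841473e+01]
warmer [348.  132.9] [584.6  84.3   0. ] 0.95
old [313.9 176.7] [586.1  32.8  36. ] 0.82
old [441.8 172.8] [672.2 120.2  36. ] 0.82
jar [435.9 231.5] [ 562. -286.   32.] 0.91
jar [489.8 273.1] [ 460.3 -408.9   32. ] 0.86
jar [386.5 233. ] [ 559.7 -167.6   32. ] 0.84
jar [487.3 225.7] [ 574.7 -410.1   32. ] 0.8
-129 -86 [176. 106.]
-129 86 [318. -60.]
129 -86 [379. 299.]
129 86 [520. 176.]
-43 0 [318. 106.]
43 0 [385. 177.]
```

View pics/w7.png

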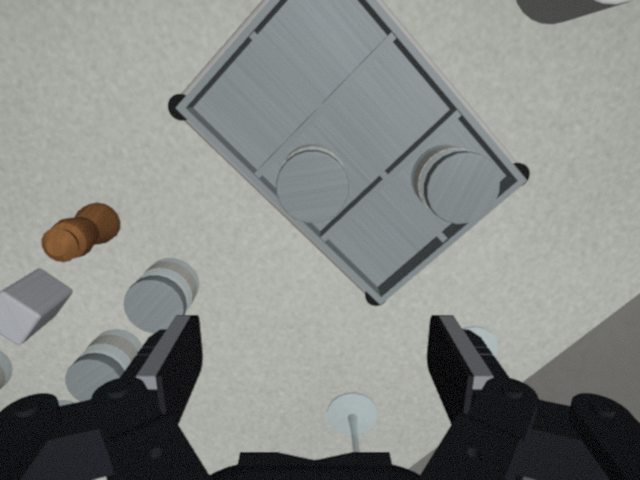

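View pics/t7.png

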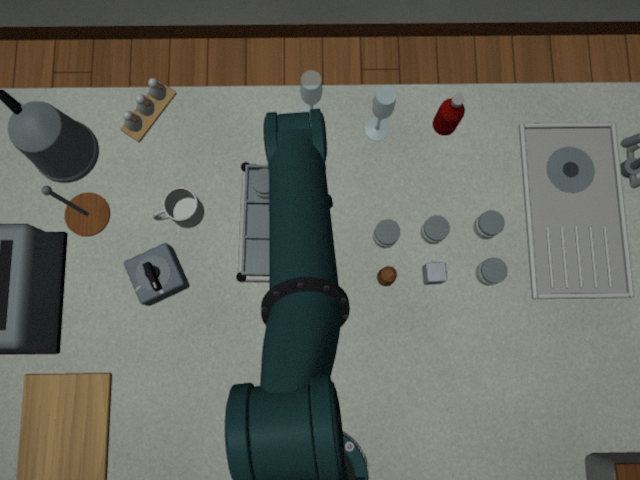

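```bash
python3 - <<'E'
from h import *
plan(557,-165,190,45)
E
```

```text
at [591.7  30.5 299.6] [179.6  -0.   44. ] F [-1.   0.2  0.4] w 79.9 t 8.0 q [-14.0, 20.0, 8.0, 106.0, -3.0, 54.0, 40.0]
-2.68,1.93,1.84,0.1,-0.0,-0.2, -2.68,1.92,1.84,0.1,-0.0,-0.2, -2.69,1.92,1.84,0.1,-0.0,-0.2, -2.70,1.91,1.83,0.1,-0.0,-0.2, -2.70,1.91,1.83,0.1,-0.0,-0.2
-2.71,1.90,1.83,0.1,-0.0,-0.2
```

Request:
{"method": "arm_command", "body": {
  "rows": [-3.0, 2.1, 1.9, 0.1, 0, -0.2, -3, 2.1, 1.9, 0.1, 0, -0.2, -3, 2.1, 1.9, 0.1, 0, -0.2, -2.7, 1.9, 1.9, 0.1, 0, -0.2, -2.4, 1.7, 1.83, 0.1, 0, -0.2]
}}

```text
time_s: 8.42
eef_pos: [570.2, -122.7, 207.2]
tcp_rot: [179.8, -1.1, 47.2]
ft_force: [0.8, -0.3, -0.2]
width: 80.1
```

Request:
{"method": "arm_command", "body": {
  "rows": [-1.2, 0.8, 0.8, 0, 0, 0, 0, 0, 0, 0, 0, 0]
}}

```text
time_s: 8.58
eef_pos: [563.7, -142.6, 195.1]
tcp_rot: [-180.0, -0.7, 46.8]
ft_force: [-0.1, -0.1, 0.0]
width: 79.7
```

```bash
cat >> h.py <<'E'
def look(name,z0=0):
    p=snap('wrist','w%d.png'%(int(observe()['time_s']*100)))
    print('TCP',observe()['eef_pos'].round(1),observe()['tcp_rot'].round(1))
    for d in spot_point(p,name): print(name,np.round(d['uv'],1),ray(p,d['uv'],z0).round(1),round(d['confidence'],2))
    return p
E
python3 - <<'E'
from h import *
p=look('jar1')
i=p['image'][:,:,::-1]; cv2.imwrite('pics/wA.png',i)
X=observe()['eef_pos']; print(proj(p,X),proj(p,[557,-165,65]))
for d in outline_of(p,'jar1')[:3]: print(d['uv'],ray(p,d['uv'],40),d['confidence'])
plan(557,-165,100,45)
E
```

```text
TCP [ 564.3 -141.   195.7] [-180.    -0.8   46.9]
jar1 [283.3 218.9] [ 557.  -168.2    0. ] 0.67
jar1 [196.9 311.5] [ 565.1 -282.8    0. ] 0.64
jar1 [ 12.3 324.9] [ 461.7 -410.9    0. ] 0.63
[325.38662543 319.94317453] [281.22483744 240.67232172]
[89.0, 391.3] [ 546.05446046 -379.26673171   40.        ] 0.8
[16.0, 333.3] [ 473.18651731 -377.08191767   40.        ] 0.79
[281.5, 236.1] [ 559.35249098 -169.18526398   40.        ] 0.76
at [ 566.5 -137.8  197.3] [179.9  -1.   47.2] F [-0.1  0.3  0.8] w 80.1 t 8.73 q [4.0, 26.0, 7.0, 113.0, -6.0, 41.0, 63.0]
-0.94,0.38,3.23,0.0,-0.3,0.7, -0.91,0.39,3.23,0.0,-0.3,0.7, -0.89,0.40,3.24,0.0,-0.3,0.7
```

View pics/wA.png

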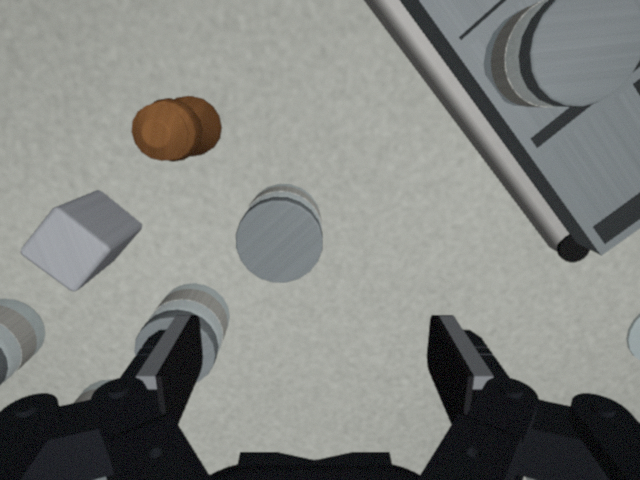

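Request:
{"method": "arm_command", "body": {
  "rows": [-1.2, 0.5, 3.2, 0, -0.3, 0.7, -1.1, 0.5, 3.2, 0, -0.3, 0.7, -0.7, 0.3, 2, 0, -0.3, 0.7, 0, 0, 0, 0, 0, 0],
  "fingers": 8.5
}}

```text
time_s: 9.07
eef_pos: [567.2, -156.7, 117.4]
tcp_rot: [179.3, -1.0, 46.1]
ft_force: [-0.6, 1.0, -0.1]
width: 84.9
```

```bash
python3 - <<'E'
from h import *
p=look('jar1')
p=get_image('wrist');cv2.imwrite('pics/wB.png',p['image'][:,:,::-1])
plan(557,-166,33,45)
E
```

```text
TCP [ 568.7 -155.7  119. ] [179.2  -1.1  46.2]
jar1 [288.7 228.4] [ 556.8 -166.8    0. ] 0.56
at [ 570.2 -156.6  121.1] [179.   -1.2  46.2] F [ 0.  -0.4  0.7] w 85.0 t 9.22 q [7.0, 32.0, 6.0, 116.0, -8.0, 31.0, 65.0]
-0.59,-0.15,2.92,0.3,-0.4,0.4, -0.57,-0.13,2.93,0.3,-0.4,0.4, -0.55,-0.11,2.93,0.3,-0.4,0.4
```

View pics/wB.png

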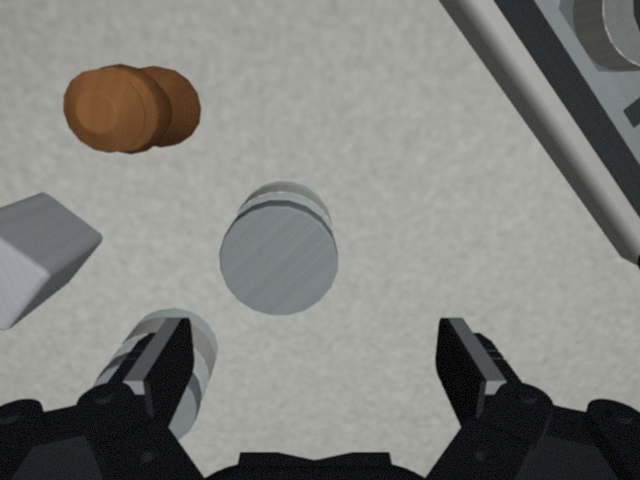

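Request:
{"method": "arm_command", "body": {
  "rows": [-1.8, -0.4, 1.5, 0.5, -0.8, 0.8, -0.3, 0, 1.0, 0.3, -0.4, 0.4]
}}

```text
time_s: 9.38
eef_pos: [557.2, -167.5, 99.5]
tcp_rot: [179.4, -0.4, 45.2]
ft_force: [-0.8, -1.6, -0.1]
width: 85.5
```

```bash
python3 - <<'E'
from h import *
plan(557,-166,33,45)
E
```

```text
at [ 557.2 -167.5   99.5] [179.4  -0.4  45.2] F [-0.8 -1.6 -0.1] w 85.5 t 9.38 q [7.0, 34.0, 7.0, 117.0, -8.0, 29.0, 65.0]
0.02,-0.09,3.33,0.3,-0.2,0.1, 0.03,-0.08,3.33,0.3,-0.2,0.1
```

Request:
{"method": "arm_command", "body": {
  "rows": [0, -0.1, 1.8, 0.3, -0.2, 0.1, 0, -0.1, 1.8, 0.2, -0.1, 0, 0, 0, 1.5, 0, 0, 0, 0, 0, 0.9, 0, 0, 0]
}}

```text
time_s: 9.72
eef_pos: [558.4, -167.2, 39.8]
tcp_rot: [179.6, -0.3, 44.9]
ft_force: [0.7, -0.5, -0.3]
width: 85.0
```

```bash
python3 - <<'E'
from h import *
plan(557,-166,33,45)
E
```

```text
at [ 558.4 -167.2   39.8] [179.6  -0.3  44.9] F [ 0.7 -0.5 -0.3] w 85.0 t 9.72 q [8.0, 40.0, 5.0, 118.0, -9.0, 23.0, 66.0]
-0.01,-0.19,0.67,0.4,-0.3,-0.1
```

Request:
{"method": "arm_command", "body": {
  "rows": [-0.1, -0.1, 0.6, 0.4, -0.3, 0, 0, 0, 0.1, 0, 0, 0]
}}

```text
time_s: 9.88
eef_pos: [555.9, -167.0, 30.9]
tcp_rot: [-179.9, 0.1, 44.9]
ft_force: [-0.4, -0.1, 0.1]
width: 85.4
```

Request:
{"method": "arm_command", "body": {
  "rows": [0, 0, 0, 0, 0, 0, 0, 0, 0, 0, 0, 0, 0, 0, 0, 0, 0, 0, 0, 0, 0, 0, 0, 0],
  "fingers": 5,
  "force": 30
}}

```text
time_s: 10.22
eef_pos: [556.8, -167.3, 32.1]
tcp_rot: [-180.0, 0.1, 44.9]
ft_force: [-1.0, 0.5, -2.0]
width: 59.0
```

```bash
python3 - <<'E'
from h import *
p=look('jar1');cv2.imwrite('pics/wC.png',p['image'][:,:,::-1])
plan(557,-166,180,45)
E
```

```text
TCP [ 557.  -167.3   32.2] [-1.80e+02  1.00e-01  4.49e+01]
jar1 [313.7 288.7] [ 557.5 -168.6    0. ] 0.96
at [ 556.8 -167.2   32. ] [-1.80e+02  1.00e-01  4.49e+01] F [-0.1 -0.8 -2. ] w 59.1 t 10.32 q [8.0, 40.0, 5.0, 118.0, -9.0, 22.0, 66.0]
0.02,-0.02,-3.70,-0.0,0.0,-0.0, 0.02,-0.02,-3.70,-0.0,0.0,-0.0, 0.02,-0.02,-3.70,-0.0,0.0,-0.0, 0.02,-0.02,-3.70,-0.0,0.0,-0.0
```

View pics/wC.png

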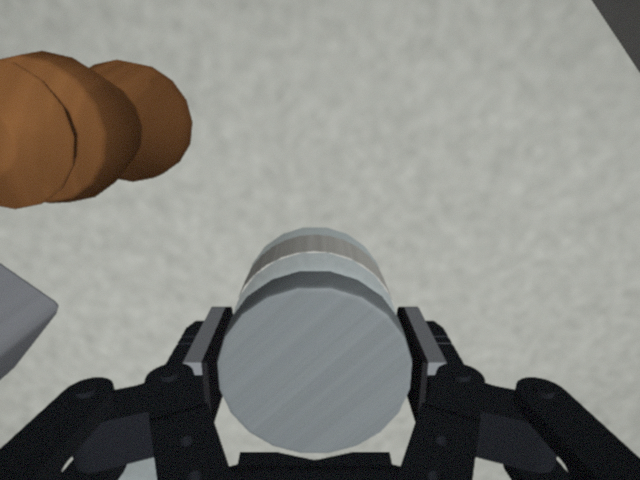

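Request:
{"method": "arm_command", "body": {
  "rows": [0, 0, -1.5, 0, 0, 0, 0, 0, -3, 0, 0, 0, 0, 0, -3.7, 0, 0, 0, 0, 0, -3.7, 0, 0, 0, 0.3, -0.2, -2.5, 0, 0, 0],
  "force": 40
}}

```text
time_s: 10.73
eef_pos: [551.3, -162.7, 174.1]
tcp_rot: [-179.1, 0.7, 44.9]
ft_force: [0.6, -0.8, -1.5]
width: 58.2
```

```bash
python3 - <<'E'
from h import *
plan(587.4,124.3,185,45)
E
```

```text
at [ 551.3 -162.7  174.1] [-179.1    0.7   44.9] F [ 0.6 -0.8 -1.5] w 58.2 t 10.73 q [5.0, 28.0, 9.0, 114.0, -6.0, 40.0, 63.0]
2.85,-2.23,-0.13,-0.1,0.1,-0.0, 2.85,-2.23,-0.13,-0.1,0.1,-0.0, 2.85,-2.22,-0.13,-0.1,0.1,-0.0, 2.85,-2.22,-0.14,-0.1,0.1,-0.0, 2.85,-2.22,-0.14,-0.1,0.1,-0.0
2.85,-2.22,-0.14,-0.1,0.1,-0.0, 2.85,-2.22,-0.14,-0.1,0.1,-0.0, 2.86,-2.22,-0.14,-0.1,0.1,-0.0
```

Request:
{"method": "arm_command", "body": {
  "rows": [2.85, -2.23, -0.13, -0.1, 0.1, 0, 2.85, -2.23, -0.13, -0.1, 0.1, 0, 2.85, -2.22, -0.1, -0.1, 0.1, 0, 2.85, -2.22, -0.1, -0.1, 0.1, 0, 2.85, -2.22, -0.1, -0.1, 0.1, 0]
}}

```text
time_s: 11.15
eef_pos: [578.3, 7.1, 189.0]
tcp_rot: [179.4, -0.1, 43.5]
ft_force: [0.9, -0.2, -2.2]
width: 59.4
```

```bash
python3 - <<'E'
from h import *
plan(587.4,124.3,170,45)
E
```

```text
at [578.3   7.1 189. ] [ 1.794e+02 -1.000e-01  4.350e+01] F [ 0.9 -0.2 -2.2] w 59.4 t 11.15 q [-13.0, 27.0, 10.0, 114.0, -6.0, 39.0, 44.0]
2.18,-1.98,0.46,0.2,-0.0,-0.4, 2.19,-1.96,0.46,0.2,-0.0,-0.4, 2.21,-1.94,0.47,0.2,-0.0,-0.4, 2.22,-1.93,0.47,0.2,-0.0,-0.4
```

Request:
{"method": "arm_command", "body": {
  "rows": [2.4, -2.2, 0.6, 0.2, 0, -0.4, 2.4, -2.2, 0.6, 0.2, 0, -0.4, 2.0, -1.8, 0.6, 0.2, 0, -0.4, 1.3, -1.1, 0.5, 0.2, 0, -0.4, 0.5, -0.4, 0.3, 0, 0, 0]
}}

```text
time_s: 11.57
eef_pos: [585.4, 138.0, 163.3]
tcp_rot: [-179.7, -0.5, 45.8]
ft_force: [0.0, -0.4, -3.0]
width: 59.2
```

```bash
python3 - <<'E'
from h import *
plan(587.4,124.3,68,45)
E
```

```text
at [585.4 138.  163.3] [-179.7   -0.5   45.8] F [ 0.  -0.4 -3. ] w 59.2 t 11.57 q [-23.0, 30.0, 8.0, 112.0, -7.0, 38.0, 35.0]
-0.31,0.38,3.17,-0.1,-0.1,0.3, -0.30,0.38,3.17,-0.1,-0.1,0.3, -0.29,0.38,3.17,-0.1,-0.1,0.3
```

Correct sideways first, then look.

Request:
{"method": "arm_command", "body": {
  "rows": [-0.9, 1.1, 1.5, -0.2, -0.4, 0.6, 0, 0, 1, 0, 0, 0, 0, 0, 0.5, 0, 0, 0]
}}

```text
time_s: 11.82
eef_pos: [587.2, 125.8, 132.2]
tcp_rot: [-179.9, -0.1, 45.4]
ft_force: [-0.8, -0.3, -2.5]
width: 59.1
```

```bash
python3 - <<'E'
from h import *
p=look('jar1');cv2.imwrite('pics/wD.png',p['image'][:,:,::-1])
plan(587.4,124.3,68,45)
E
```

```text
TCP [586.5 124.3 131.4] [-179.9    0.    45.4]
jar1 [315.8 292.8] [623.6  91.6   0. ] 0.91
at [586.7 124.3 132.2] [-179.9    0.    45.4] F [-0.2  0.  -2.5] w 59.0 t 11.92 q [-22.0, 32.0, 8.0, 113.0, -7.0, 35.0, 36.0]
0.02,0.03,3.21,-0.0,0.0,0.2, 0.02,0.03,3.21,-0.0,0.0,0.2
```

View pics/wD.png

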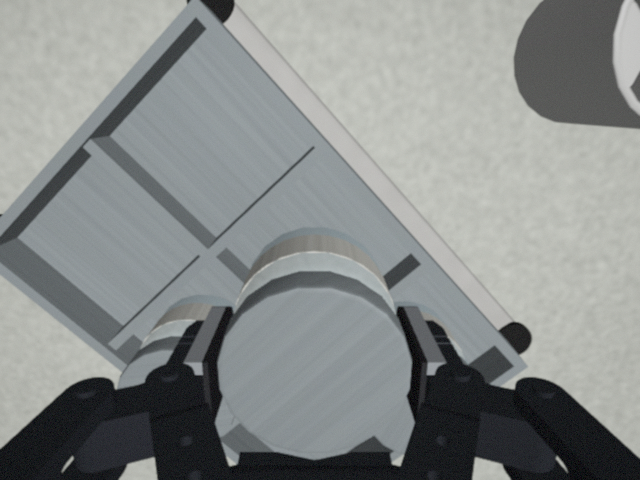

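Request:
{"method": "arm_command", "body": {
  "rows": [0, 0, 1.8, 0, 0, 0, 0, 0, 1.8, 0, 0, 0, 0, 0, 1.2, 0, 0, 0, 0, 0, 0.6, 0, 0, 0]
}}

```text
time_s: 12.25
eef_pos: [590.4, 120.9, 80.2]
tcp_rot: [179.8, -0.3, 45.0]
ft_force: [0.3, 0.5, -2.7]
width: 59.0
```

```bash
python3 - <<'E'
from h import *
plan(587.4,124.3,68,45)
E
```

```text
at [590.4 120.9  80.2] [179.8  -0.3  45. ] F [ 0.3  0.5 -2.7] w 59.0 t 12.25 q [-21.0, 37.0, 7.0, 114.0, -8.0, 29.0, 37.0]
0.02,-0.46,1.21,0.2,-0.3,-0.0
```

Request:
{"method": "arm_command", "body": {
  "rows": [0, -0.4, 0.8, 0.2, -0.3, 0, 0, -0.1, 0.3, 0, 0, 0, 0, 0, 0.1, 0, 0, 0]
}}

```text
time_s: 12.5
eef_pos: [587.2, 123.2, 67.5]
tcp_rot: [180.0, 0.0, 44.8]
ft_force: [-1.4, -0.7, 11.1]
width: 58.6
```

```bash
python3 - <<'E'
from h import *
plan(587.4,124.3,68,45)
E
```

```text
at [587.2 123.2  67.5] [180.    0.   44.8] F [-1.4 -0.7 11.1] w 58.6 t 12.5 q [-21.0, 38.0, 7.0, 115.0, -9.0, 28.0, 37.0]
0.09,-0.06,-0.05,0.0,0.0,-0.2
```

Floor contact. Release (to 75 mm) and rise.

Request:
{"method": "arm_command", "body": {
  "rows": [0, 0, 0, 0, 0, 0, 0, 0, 0, 0, 0, 0, 0, 0, 0, 0, 0, 0],
  "fingers": 7.4
}}

```text
time_s: 12.75
eef_pos: [589.2, 123.9, 69.5]
tcp_rot: [179.9, -0.2, 44.9]
ft_force: [-0.1, -0.7, -0.3]
width: 74.2
```

Request:
{"method": "arm_command", "body": {
  "rows": [0, 0, -1.5, 0, 0, 0, 0, 0, -3, 0, 0, 0, 0, 0, -3.8, 0, 0, 0, 0, 0, -3.8, 0, 0, 0, 0, 0, -2, 0, 0, 0]
}}

```text
time_s: 13.17
eef_pos: [586.5, 123.9, 212.9]
tcp_rot: [-179.9, 0.2, 44.9]
ft_force: [0.4, -0.2, 0.0]
width: 74.1
```

```bash
python3 - <<'E'
from h import *
p=look('jar1',36);cv2.imwrite('pics/wE.png',p['image'][:,:,::-1])
t=get_image('top')
for d in search_frame(t,'jar1'): print('jar',np.round(d['uv'],1),ray(t,d['uv'],32).round(1),round(d['confidence'],2))
plan(563.5,-283,200,45)
E
```

```text
TCP [588.7 124.4 216.1] [ 1.799e+02 -1.000e-01  4.490e+01]
jar1 [316.3 213.5] [589.4 122.2  36. ] 0.98
jar [432.3 229.7] [ 566.4 -277.6   32. ] 0.83
jar [491.4 272.6] [ 461.4 -412.7   32. ] 0.65
jar [488.9 226. ] [ 573.9 -413.9   32. ] 0.6
at [584.8 123.8 209.3] [-179.8    0.4   44.9] F [-0.4 -0.1 -0. ] w 73.9 t 13.37 q [-23.0, 27.0, 10.0, 110.0, -6.0, 44.0, 35.0]
-2.75,2.48,0.09,-0.0,0.0,-0.0, -2.75,2.48,0.09,-0.0,0.0,-0.0, -2.75,2.48,0.09,-0.0,0.0,-0.0, -2.75,2.48,0.09,-0.0,0.0,-0.0, -2.75,2.48,0.09,-0.0,0.0,-0.0
-2.75,2.48,0.09,-0.0,0.0,-0.0, -2.75,2.48,0.09,-0.0,0.0,-0.0, -2.75,2.48,0.09,-0.0,0.0,-0.0, -2.75,2.48,0.09,-0.0,0.0,-0.0, -2.75,2.48,0.09,-0.0,0.0,-0.0
-2.75,2.48,0.08,-0.0,0.0,-0.0
```

View pics/wE.png

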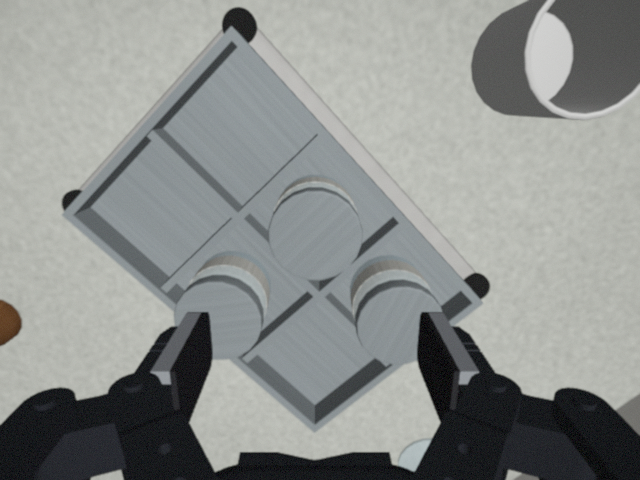

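Request:
{"method": "arm_command", "body": {
  "rows": [-2.75, 2.48, 0, 0, 0, 0, -2.85, 2.55, 0, 0, 0, 0, -2.85, 2.55, 0, 0, 0, 0, -2.85, 2.55, 0, 0, 0, 0, -2.85, 2.55, 0, 0, 0, 0]
}}

```text
time_s: 13.78
eef_pos: [571.9, -55.8, 201.3]
tcp_rot: [-179.0, 0.5, 46.4]
ft_force: [0.8, 0.3, -1.2]
width: 74.3
```

Request:
{"method": "arm_command", "body": {
  "rows": [-2.85, 2.55, 0, 0, 0, 0, -2.85, 2.55, 0, 0, 0, 0, -2.85, 2.55, 0, 0, 0, 0, -2.85, 2.55, 0, 0, 0, 0, -2.4, 2.1, 0, 0, 0, 0],
  "fingers": 8.5
}}

```text
time_s: 14.2
eef_pos: [557.8, -248.3, 190.6]
tcp_rot: [-178.1, 1.0, 46.5]
ft_force: [0.6, -0.2, -0.2]
width: 85.2
```

```bash
python3 - <<'E'
from h import *
plan(563.5,-283,180,45)
E
```

```text
at [ 557.8 -248.3  190.6] [-178.1    1.    46.5] F [ 0.6 -0.2 -0.2] w 85.2 t 14.2 q [12.0, 30.0, 10.0, 108.0, -7.0, 45.0, 73.0]
-2.10,2.84,1.00,-1.9,1.1,1.5
```

Request:
{"method": "arm_command", "body": {
  "rows": [-1.1, 1.5, 1.5, -1.0, 0.6, 0.8, -0.8, 1, 2, -0.9, 0.5, 0.7, 0, 0, 1, 0, 0, 0, 0, 0, 0, 0, 0, 0]
}}

```text
time_s: 14.53
eef_pos: [554.9, -292.3, 137.9]
tcp_rot: [-179.9, 0.4, 44.0]
ft_force: [-0.2, 0.4, -0.9]
width: 85.1
```

```bash
python3 - <<'E'
from h import *
p=look('jar1');cv2.imwrite('pics/wF.png',p['image'][:,:,::-1])
print(proj(p,[564,-283,65]))
plan(563.5,-283,100,45)
E
```

```text
TCP [ 554.8 -292.3  138.5] [-179.9    0.5   44. ]
jar1 [335.  221.8] [ 563.6 -282.7    0. ] 0.98
jar1 [105.5 253. ] [ 463.5 -411.5    0. ] 0.77
jar1 [222.8 352.2] [ 574.8 -415.1    0. ] 0.6
[339.73586502 254.57045886]
at [ 556.2 -291.7  139.8] [-180.     0.4   44.1] F [-0.  -0.1  0.2] w 84.8 t 14.63 q [16.0, 34.0, 10.0, 109.0, -8.0, 38.0, 75.0]
0.58,-0.06,1.98,-0.0,0.2,-0.5, 0.57,-0.05,1.99,-0.0,0.2,-0.5
```

View pics/wF.png

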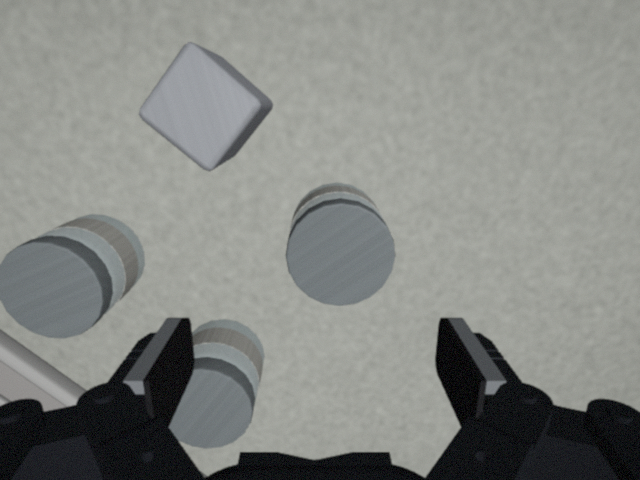

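Lid centre at (341,251), matching the prediction for (564,-283). Descend.

Request:
{"method": "arm_command", "body": {
  "rows": [1.0, 0, 1.4, 0, 0.3, -0.6, 0.2, 0, 1.4, 0, 0.1, -0.3, 0, 0, 1.0, 0, 0, 0]
}}

```text
time_s: 14.88
eef_pos: [570.3, -278.5, 103.4]
tcp_rot: [179.7, -0.4, 45.5]
ft_force: [-0.8, -0.3, 0.6]
width: 85.0
```

```bash
python3 - <<'E'
from h import *
plan(563.8,-283,32,45)
E
```

```text
at [ 570.3 -278.5  103.4] [179.7  -0.4  45.5] F [-0.8 -0.3  0.6] w 85.0 t 14.88 q [16.0, 37.0, 8.0, 110.0, -9.0, 34.0, 76.0]
-0.41,-0.09,3.57,0.2,-0.2,0.2, -0.40,-0.08,3.57,0.2,-0.2,0.2
```

Request:
{"method": "arm_command", "body": {
  "rows": [-0.7, -0.2, 1.2, 0.2, -0.2, 0.4, -0.1, -0.1, 1.5, 0.1, -0.1, 0, 0, 0, 1, 0, 0, 0]
}}

```text
time_s: 15.13
eef_pos: [565.5, -276.6, 64.2]
tcp_rot: [180.0, -0.3, 45.5]
ft_force: [1.0, 0.0, -0.1]
width: 85.2
```

```bash
python3 - <<'E'
from h import *
plan(563.8,-283,32,45)
E
```

```text
at [ 565.5 -276.6   64.2] [180.   -0.3  45.5] F [ 1.   0.  -0.1] w 85.2 t 15.13 q [17.0, 40.0, 7.0, 111.0, -10.0, 30.0, 77.0]
-0.59,0.33,3.22,-0.0,-0.3,0.5
```

Request:
{"method": "arm_command", "body": {
  "rows": [-0.6, 0.4, 0.9, 0, -0.3, 0.5, -0.1, 0, 1.0, 0, 0, 0, 0, 0, 0.8, 0, 0, 0]
}}

```text
time_s: 15.38
eef_pos: [563.2, -283.6, 34.1]
tcp_rot: [-179.9, 0.1, 45.1]
ft_force: [-0.8, 0.5, 0.0]
width: 84.7
```

```bash
python3 - <<'E'
from h import *
plan(563.8,-283,32,45)
E
```

```text
at [ 563.2 -283.6   34.1] [-1.799e+02  1.000e-01  4.510e+01] F [-0.8  0.5  0. ] w 84.7 t 15.38 q [18.0, 42.0, 7.0, 111.0, -10.0, 27.0, 77.0]
0.09,0.01,0.21,-0.1,0.1,0.1
```

Request:
{"method": "arm_command", "body": {
  "rows": [0.1, 0, 0.2, 0, 0, 0, 0, 0, 0, 0, 0, 0, 0, 0, 0, 0, 0, 0, 0, 0, 0, 0, 0, 0, 0, 0, 0, 0, 0, 0],
  "fingers": 5,
  "force": 40
}}

```text
time_s: 15.8
eef_pos: [563.0, -283.1, 30.3]
tcp_rot: [-179.8, 0.1, 45.0]
ft_force: [0.0, 0.4, -2.8]
width: 58.9
```

Request:
{"method": "arm_command", "body": {
  "rows": [0, 0, -1.5, 0, 0, 0, 0, 0, -3, 0, 0, 0, 0, 0, -3.7, 0, 0, 0, 0, 0, -3.7, 0, 0, 0, 0, 0, -2.5, 0, 0, 0]
}}

```text
time_s: 16.22
eef_pos: [557.4, -280.1, 171.3]
tcp_rot: [-178.8, 0.5, 45.0]
ft_force: [0.7, -0.6, -1.5]
width: 59.0
```

```bash
python3 - <<'E'
from h import *
plan(501.4,126.1,175,45)
E
```

```text
at [ 557.4 -280.1  171.3] [-178.8    0.5   45. ] F [ 0.7 -0.6 -1.5] w 59.0 t 16.22 q [15.0, 31.0, 10.0, 108.0, -8.0, 43.0, 75.0]
2.25,-2.97,0.01,-0.1,0.0,0.0, 2.25,-2.97,0.01,-0.1,0.0,0.0, 2.25,-2.97,0.00,-0.1,0.0,0.0, 2.25,-2.97,-0.00,-0.1,0.0,0.0, 2.25,-2.97,-0.01,-0.1,0.0,0.0
2.25,-2.97,-0.01,-0.1,0.0,0.0, 2.25,-2.97,-0.01,-0.1,0.0,0.0, 2.25,-2.97,-0.02,-0.1,0.0,0.0, 2.25,-2.97,-0.02,-0.1,0.0,0.0, 2.25,-2.97,-0.03,-0.1,0.0,0.0
2.25,-2.97,-0.03,-0.1,0.0,0.0
```

Request:
{"method": "arm_command", "body": {
  "rows": [2.25, -2.97, -0.3, -0.2, 0.1, 0, 2.25, -2.97, -0.2, -0.2, 0, 0, 2.25, -2.97, -0.1, -0.1, 0, 0, 2.25, -2.97, 0, -0.1, 0, 0, 2.25, -2.97, 0, -0.1, 0, 0]
}}

```text
time_s: 16.63
eef_pos: [537.5, -107.0, 187.6]
tcp_rot: [178.9, 0.1, 43.7]
ft_force: [0.4, -0.6, -2.4]
width: 59.3
```

Request:
{"method": "arm_command", "body": {
  "rows": [2.25, -2.97, 0, -0.1, 0, 0, 2.25, -2.97, 0, -0.1, 0, 0, 2.25, -2.97, 0, -0.1, 0, 0, 1.8, -2.3, 0, -0.1, 0, 0, 1.2, -1.5, 0, 0, 0, 0]
}}

```text
time_s: 17.05
eef_pos: [514.9, 64.0, 185.4]
tcp_rot: [178.6, 0.0, 43.9]
ft_force: [0.4, -0.8, -2.1]
width: 59.2
```

```bash
python3 - <<'E'
from h import *
plan(501.4,126.1,165,45)
E
```

```text
at [514.9  64.  185.4] [178.6   0.   43.9] F [ 0.4 -0.8 -2.1] w 59.2 t 17.05 q [-22.0, 23.0, 12.0, 122.0, -6.0, 35.0, 38.0]
1.67,-2.73,0.95,0.7,0.0,-0.5, 1.69,-2.70,0.99,0.7,0.0,-0.5
```

Request:
{"method": "arm_command", "body": {
  "rows": [1.5, -2.4, 0.9, 0.7, 0, -0.5, 1.1, -1.6, 0.9, 0.6, 0, -0.4, 0.5, -0.8, 0.6, 0, 0, 0, 0, 0, 0.3, 0, 0, 0]
}}

```text
time_s: 17.38
eef_pos: [501.8, 129.2, 157.4]
tcp_rot: [-180.0, -0.2, 45.5]
ft_force: [-0.2, -0.2, -2.7]
width: 59.2
```

```bash
python3 - <<'E'
from h import *
plan(501.4,126.1,120,45)
E
```

```text
at [501.8 129.2 157.4] [-180.    -0.2   45.5] F [-0.2 -0.2 -2.7] w 59.2 t 17.38 q [-27.0, 26.0, 9.0, 123.0, -8.0, 32.0, 34.0]
-0.26,0.19,3.74,-0.0,-0.2,0.5
```

Request:
{"method": "arm_command", "body": {
  "rows": [-0.2, 0.2, 1.2, 0, -0.2, 0.5, -0.1, 0, 1.2, 0, 0, 0, 0, 0, 0.8, 0, 0, 0]
}}

```text
time_s: 17.63
eef_pos: [502.7, 121.8, 123.8]
tcp_rot: [179.8, -0.0, 44.7]
ft_force: [-1.0, -0.6, -2.9]
width: 58.9
```

```bash
python3 - <<'E'
from h import *
p=look('jar1');cv2.imwrite('pics/wG.png',p['image'][:,:,::-1])
plan(501.4,126.1,67,45)
E
```

```text
TCP [501.9 121.1 122.6] [1.798e+02 1.000e-01 4.470e+01]
jar1 [316.  293.3] [536.7  89.    0. ] 0.71
at [502.  121.4 123.4] [1.799e+02 1.000e-01 4.470e+01] F [-0.3 -1.1 -2.3] w 59.0 t 17.73 q [-25.0, 29.0, 9.0, 124.0, -9.0, 28.0, 35.0]
0.15,-0.19,2.82,0.1,0.1,-0.1, 0.15,-0.19,2.82,0.1,0.1,-0.1
```

View pics/wG.png

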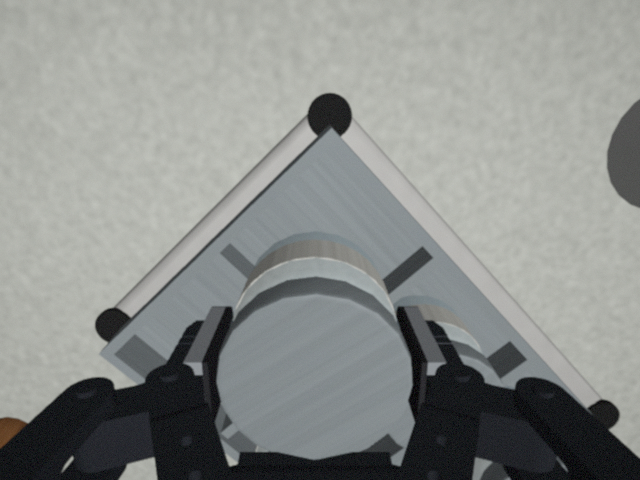

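Request:
{"method": "arm_command", "body": {
  "rows": [0.3, -0.4, 1.2, 0, 0, 0, 0.1, -0.1, 1.4, 0, 0, 0, 0, 0, 1.0, 0, 0, 0, 0, 0, 0.6, 0, 0, 0]
}}

```text
time_s: 18.07
eef_pos: [505.2, 122.8, 81.4]
tcp_rot: [179.6, -0.1, 44.2]
ft_force: [0.3, -0.7, -3.3]
width: 59.4
```

```bash
python3 - <<'E'
from h import *
plan(501.4,126.1,67,45)
E
```

```text
at [505.2 122.8  81.4] [ 1.796e+02 -1.000e-01  4.420e+01] F [ 0.3 -0.7 -3.3] w 59.4 t 18.07 q [-24.0, 33.0, 7.0, 125.0, -10.0, 22.0, 35.0]
-0.05,-0.52,1.44,0.4,-0.1,-0.8
```

Request:
{"method": "arm_command", "body": {
  "rows": [-0.05, -0.5, 0.8, 0.4, -0.1, -0.8, 0, -0.1, 0.4, 0, 0, 0, 0, 0, 0.2, 0, 0, 0]
}}

```text
time_s: 18.32
eef_pos: [501.1, 125.2, 65.9]
tcp_rot: [180.0, 0.1, 44.9]
ft_force: [0.4, -2.2, 12.9]
width: 59.4
```

```bash
python3 - <<'E'
from h import *
plan(501.4,126.1,67,45)
E
```

```text
at [501.1 125.2  65.9] [1.80e+02 1.00e-01 4.49e+01] F [ 0.4 -2.2 12.9] w 59.4 t 18.32 q [-24.0, 35.0, 6.0, 125.0, -10.0, 21.0, 36.0]
0.08,-0.04,-0.11,0.0,0.1,-0.1
```

Request:
{"method": "arm_command", "body": {
  "rows": [0, 0, 0, 0, 0, 0, 0, 0, 0, 0, 0, 0, 0, 0, 0, 0, 0, 0],
  "fingers": 7.4
}}

```text
time_s: 18.57
eef_pos: [502.3, 125.3, 66.7]
tcp_rot: [179.9, -0.0, 44.9]
ft_force: [0.2, -0.4, 0.8]
width: 73.9
```

Request:
{"method": "arm_command", "body": {
  "rows": [0, 0, -1.5, 0, 0, 0, 0, 0, -3, 0, 0, 0, 0, 0, -3.8, 0, 0, 0, 0, 0, -3.8, 0, 0, 0, 0, 0, -2, 0, 0, 0]
}}

```text
time_s: 18.98
eef_pos: [500.1, 125.0, 210.7]
tcp_rot: [-179.9, 0.4, 44.9]
ft_force: [1.0, 0.3, -0.8]
width: 73.9
```

```bash
python3 - <<'E'
from h import *
p=look('jar1',36);cv2.imwrite('pics/wH.png',p['image'][:,:,::-1])
t=get_image('top')
for d in search_frame(t,'jar1'): print('jar',np.round(d['uv'],1),ray(t,d['uv'],32).round(1),round(d['confidence'],2))
plan(575,-411,190,45)
E
```

```text
TCP [502.2 125.5 213.4] [180.    0.   44.9]
jar1 [389.7 290.1] [590.1 120.1  36. ] 0.73
jar1 [316.7 211.9] [501.5 124.4  36. ] 0.68
jar [490.8 273.6] [ 459.1 -411.1   32. ] 0.88
jar [489.  225.5] [ 575.1 -414.2   32. ] 0.77
jar [268.5 217.9] [599.8 114.7  32. ] 0.62
at [498.6 124.9 207.4] [-179.8    0.5   44.9] F [-0.7  0.8  0.2] w 73.8 t 19.18 q [-28.0, 21.0, 11.0, 120.0, -6.0, 39.0, 33.0]
-2.16,2.89,0.12,-0.0,0.0,-0.0, -2.16,2.89,0.12,-0.0,0.0,-0.0, -2.16,2.89,0.12,-0.0,0.0,-0.0, -2.16,2.89,0.12,-0.0,0.0,-0.0, -2.16,2.89,0.12,-0.0,0.0,-0.0
-2.16,2.89,0.12,-0.0,0.0,-0.0, -2.16,2.89,0.12,-0.0,0.0,-0.0, -2.16,2.89,0.12,-0.0,0.0,-0.0, -2.16,2.89,0.12,-0.0,0.0,-0.0, -2.16,2.89,0.12,-0.0,0.0,-0.0
-2.16,2.89,0.12,-0.0,0.0,-0.0, -2.16,2.89,0.12,-0.0,0.0,-0.0, -2.16,2.89,0.12,-0.0,0.0,-0.0, -2.17,2.89,0.12,-0.0,0.0,-0.0, -2.17,2.89,0.12,-0.0,0.0,-0.0
```

View pics/wH.png

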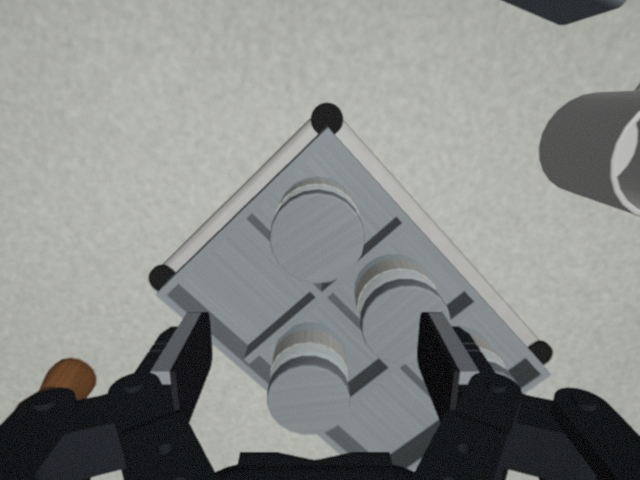

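Request:
{"method": "arm_command", "body": {
  "rows": [-2.2, 3.0, 0, 0, 0, 0, -2.25, 3.1, 0, 0, 0, 0, -2.25, 3.1, 0, 0, 0, 0, -2.25, 3.1, 0, 0, 0, 0, -2.25, 3.1, 0, 0, 0, 0]
}}

```text
time_s: 19.6
eef_pos: [525.6, -55.2, 200.4]
tcp_rot: [-179.0, 0.8, 46.5]
ft_force: [1.0, -0.3, 0.2]
width: 74.2
```

Request:
{"method": "arm_command", "body": {
  "rows": [-2.25, 3.1, 0, 0, 0, 0, -2.25, 3.1, 0, 0, 0, 0, -2.25, 3.1, 0, 0, 0, 0, -2.25, 3.1, 0, 0, 0, 0, -2.25, 3.1, 0, 0, 0, 0],
  "fingers": 8.5
}}

```text
time_s: 20.02
eef_pos: [554.4, -250.3, 189.1]
tcp_rot: [-178.1, 1.3, 46.6]
ft_force: [1.1, 0.3, 0.3]
width: 85.0
```

```bash
python3 - <<'E'
from h import *
plan(575,-412,190,45)
E
```

```text
at [ 554.4 -250.3  189.1] [-178.1    1.3   46.6] F [1.1 0.3 0.3] w 85.0 t 20.02 q [11.0, 30.0, 13.0, 109.0, -8.0, 45.0, 74.0]
-2.06,2.52,-0.06,-0.4,0.3,0.3, -2.05,2.53,-0.05,-0.4,0.3,0.3, -2.04,2.54,-0.04,-0.4,0.3,0.3, -2.02,2.56,-0.03,-0.4,0.3,0.3, -2.01,2.57,-0.03,-0.4,0.3,0.3
```

Request:
{"method": "arm_command", "body": {
  "rows": [-2.2, 2.6, 0.3, -0.4, 0.3, 0.3, -2.2, 2.6, 0.5, -0.4, 0.3, 0.3, -2.1, 2.6, 1, -0.4, 0.3, 0.3, -1.8, 2.4, 1, -0.4, 0.3, 0.3, -1.0, 1.4, 1, -0.4, 0.3, 0.3]
}}

```text
time_s: 20.43
eef_pos: [568.1, -410.2, 139.4]
tcp_rot: [-179.7, 0.1, 44.6]
ft_force: [0.7, -0.4, -0.6]
width: 84.8
```

Request:
{"method": "arm_command", "body": {
  "rows": [-0.3, 0.4, 0.5, 0, 0, 0, 0, 0, 0, 0, 0, 0]
}}

```text
time_s: 20.6
eef_pos: [563.5, -419.6, 127.6]
tcp_rot: [-179.3, 0.4, 44.2]
ft_force: [-0.2, 0.1, -0.5]
width: 85.3
```

```bash
python3 - <<'E'
from h import *
p=look('jar1');cv2.imwrite('pics/wI.png',p['image'][:,:,::-1])
print(proj(p,[575,-412,65]))
plan(575,-412,100,45)
E
```

```text
TCP [ 563.2 -418.7  127.8] [-179.2    0.4   44.2]
jar1 [334.5 235.4] [ 575.5 -414.1    0. ] 0.59
jar1 [206.4 107.8] [ 461.7 -411.3    0. ] 0.57
[341.5247294  267.68819457]
at [ 564.3 -417.3  128.9] [-179.3    0.3   44.3] F [-0.   0.8  0.5] w 84.9 t 20.7 q [25.0, 39.0, 12.0, 99.0, -10.0, 43.0, 86.0]
1.15,0.40,2.88,-0.7,0.3,-0.7
```

View pics/wI.png

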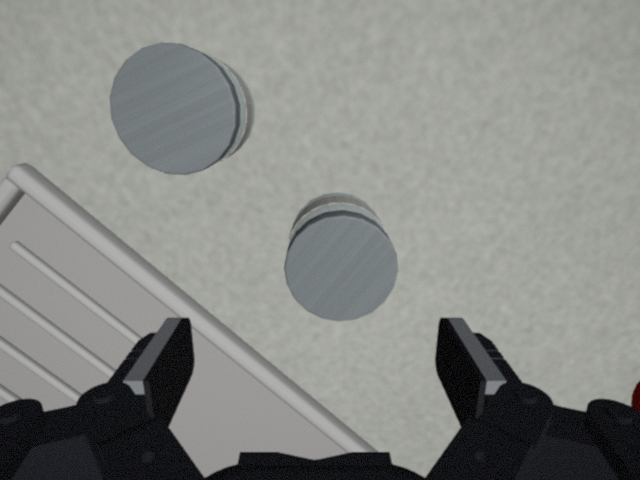

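Request:
{"method": "arm_command", "body": {
  "rows": [1.2, 0.4, 0.8, -0.7, 0.3, -0.7, 0.2, 0.1, 0.8, 0, 0, 0, 0, 0, 0.6, 0, 0, 0]
}}

```text
time_s: 20.95
eef_pos: [582.0, -405.0, 107.5]
tcp_rot: [179.9, -0.2, 45.4]
ft_force: [-0.4, 0.0, -0.2]
width: 84.9
```

```bash
python3 - <<'E'
from h import *
plan(575,-412,32,45)
E
```

```text
at [ 582.  -405.   107.5] [179.9  -0.2  45.4] F [-0.4  0.  -0.2] w 84.9 t 20.95 q [24.0, 41.0, 11.0, 99.0, -11.0, 41.0, 86.0]
-0.34,-0.01,2.52,0.0,-0.1,0.1, -0.34,-0.01,2.52,0.0,-0.1,0.1, -0.33,-0.00,2.52,0.0,-0.1,0.1
```

Request:
{"method": "arm_command", "body": {
  "rows": [-0.9, 0, 1.2, 0, -0.1, 0.2, -0.1, 0, 1.6, 0, 0, 0, 0, 0, 1.3, 0, 0, 0]
}}

```text
time_s: 21.2
eef_pos: [578.9, -407.9, 65.8]
tcp_rot: [179.7, -0.3, 45.7]
ft_force: [0.4, 0.0, -1.0]
width: 84.7
```

```bash
python3 - <<'E'
from h import *
plan(575,-412,32,45)
E
```

```text
at [ 578.9 -407.9   65.8] [179.7  -0.3  45.7] F [ 0.4  0.  -1. ] w 84.7 t 21.2 q [25.0, 44.0, 10.0, 100.0, -12.0, 36.0, 87.0]
-0.59,-0.01,3.38,0.3,-0.3,0.7
```

Request:
{"method": "arm_command", "body": {
  "rows": [-0.6, 0, 1.0, 0.3, -0.3, 0.7, -0.1, 0, 1.0, 0, 0, 0, 0, 0, 0.8, 0, 0, 0]
}}

```text
time_s: 21.45
eef_pos: [572.0, -412.1, 33.1]
tcp_rot: [-179.8, 0.0, 45.0]
ft_force: [-0.4, -0.2, 0.1]
width: 84.9
```

```bash
python3 - <<'E'
from h import *
plan(575,-412,32,45)
E
```

```text
at [ 572.  -412.1   33.1] [-179.8    0.    45. ] F [-0.4 -0.2  0.1] w 84.9 t 21.45 q [26.0, 46.0, 9.0, 101.0, -12.0, 34.0, 88.0]
0.21,0.21,0.11,-0.2,0.0,-0.0
```

Request:
{"method": "arm_command", "body": {
  "rows": [0.2, 0.2, 0.1, 0, 0, 0, 0, 0, 0, 0, 0, 0, 0, 0, 0, 0, 0, 0, 0, 0, 0, 0, 0, 0, 0, 0, 0, 0, 0, 0],
  "fingers": 5
}}

```text
time_s: 21.87
eef_pos: [573.7, -412.2, 29.6]
tcp_rot: [-179.6, 0.1, 44.9]
ft_force: [0.4, -0.4, -3.0]
width: 58.9
```

```bash
python3 - <<'E'
from h import *
plan(575,-412,32,45)
E
```

```text
at [ 573.7 -412.2   29.6] [-1.796e+02  1.000e-01  4.490e+01] F [ 0.4 -0.4 -3. ] w 58.9 t 21.87 q [26.0, 47.0, 9.0, 101.0, -12.0, 34.0, 87.0]
0.11,0.08,-0.24,-0.4,0.1,-0.1
```

Request:
{"method": "arm_command", "body": {
  "rows": [0, 0, -1.5, 0, 0, 0, 0, 0, -3, 0, 0, 0, 0, 0, -3.7, 0, 0, 0, 0, 0, -3.7, 0, 0, 0, 0, 0, -2.5, 0, 0, 0]
}}

```text
time_s: 22.28
eef_pos: [569.5, -408.5, 173.9]
tcp_rot: [-178.6, 0.3, 44.9]
ft_force: [0.2, -0.9, -1.4]
width: 59.1
```

```bash
python3 - <<'E'
from h import *
plan(671.6,36.5,180,45)
E
```

```text
at [ 569.5 -408.5  173.9] [-178.6    0.3   44.9] F [ 0.2 -0.9 -1.4] w 59.1 t 22.28 q [24.0, 37.0, 12.0, 97.0, -10.0, 49.0, 85.0]
2.97,-1.87,-0.02,-0.1,0.0,-0.0, 2.97,-1.87,-0.02,-0.1,0.0,-0.0, 2.97,-1.87,-0.02,-0.1,0.0,-0.0, 2.97,-1.87,-0.02,-0.1,0.0,-0.0, 2.97,-1.87,-0.03,-0.1,0.0,-0.0
2.97,-1.87,-0.03,-0.1,0.0,-0.0, 2.97,-1.87,-0.03,-0.1,0.0,-0.0, 2.97,-1.87,-0.03,-0.1,0.0,-0.0, 2.97,-1.87,-0.03,-0.1,0.0,-0.0, 2.97,-1.87,-0.04,-0.1,0.0,-0.0
2.98,-1.87,-0.04,-0.1,0.0,-0.0, 2.98,-1.87,-0.04,-0.1,0.0,-0.0, 2.98,-1.87,-0.04,-0.1,0.0,-0.0
```

Request:
{"method": "arm_command", "body": {
  "rows": [3, -1.9, -0.2, -0.2, 0.1, 0, 3, -1.9, -0.2, -0.2, 0, 0, 3, -1.9, -0.1, -0.1, 0, 0, 3, -1.9, 0, -0.1, 0, 0, 3, -1.9, 0, -0.1, 0, 0]
}}

```text
time_s: 22.7
eef_pos: [610.5, -250.9, 197.7]
tcp_rot: [178.9, 0.2, 43.5]
ft_force: [1.2, -0.4, -2.1]
width: 59.0
```

Request:
{"method": "arm_command", "body": {
  "rows": [3, -1.9, 0, -0.1, 0, 0, 3, -1.9, 0, -0.1, 0, 0, 3, -1.9, 0, -0.1, 0, 0, 3, -1.9, 0, -0.1, 0, 0, 2.5, -1.6, 0, -0.1, 0, 0]
}}

```text
time_s: 23.12
eef_pos: [652.6, -74.6, 202.9]
tcp_rot: [178.1, -0.1, 43.5]
ft_force: [1.2, 0.1, -1.9]
width: 59.1
```

```bash
python3 - <<'E'
from h import *
plan(671.6,36.5,175,45)
E
```

```text
at [652.6 -74.6 202.9] [ 1.781e+02 -1.000e-01  4.350e+01] F [ 1.2  0.1 -1.9] w 59.1 t 23.12 q [-8.0, 31.0, 14.0, 104.0, -9.0, 45.0, 54.0]
2.26,-1.71,0.65,0.5,-0.0,-0.4, 2.27,-1.69,0.66,0.5,-0.0,-0.4, 2.28,-1.67,0.67,0.5,-0.0,-0.4, 2.29,-1.65,0.68,0.5,-0.0,-0.4
```

Request:
{"method": "arm_command", "body": {
  "rows": [2.5, -1.8, 0.6, 0.5, 0, -0.4, 2.5, -1.8, 0.6, 0.5, 0, -0.4, 1.8, -1.3, 0.6, 0.5, 0, -0.4, 1.0, -0.7, 0.6, 0.4, 0, -0.4, 0.2, -0.2, 0.5, 0, 0, 0]
}}

```text
time_s: 23.53
eef_pos: [672.4, 39.9, 179.7]
tcp_rot: [-180.0, -0.8, 46.0]
ft_force: [-0.0, 1.5, -2.0]
width: 59.3
```

```bash
python3 - <<'E'
from h import *
plan(671.6,36.5,125,45)
E
```

```text
at [672.4  39.9 179.7] [-180.    -0.8   46. ] F [-0.   1.5 -2. ] w 59.3 t 23.53 q [-15.0, 34.0, 12.0, 102.0, -10.0, 45.0, 48.0]
-0.19,0.09,2.73,-0.0,-0.4,0.5, -0.17,0.09,2.73,-0.0,-0.4,0.5
```

Request:
{"method": "arm_command", "body": {
  "rows": [-0.2, 0.1, 1.4, 0, -0.4, 0.5, -0.2, 0.1, 1.6, 0, -0.4, 0.5, 0, 0, 1.2, 0, 0, 0, 0, 0, 0.6, 0, 0, 0]
}}

```text
time_s: 23.87
eef_pos: [670.6, 30.5, 129.3]
tcp_rot: [179.8, 0.2, 44.7]
ft_force: [-0.1, 0.2, -3.1]
width: 59.3
```

```bash
python3 - <<'E'
from h import *
p=look('jar1');cv2.imwrite('pics/wJ.png',p['image'][:,:,::-1])
plan(671.6,36.5,66,45)
E
```

```text
TCP [669.6  29.8 128.1] [179.9   0.3  44.6]
jar1 [313.5 296. ] [706.2  -7.2   0. ] 0.78
jar1 [326.3   7.3] [583.7 127.2   0. ] 0.65
jar1 [204.5 132.4] [579.1  24.7   0. ] 0.43
at [670.1  30.2 129.2] [179.9   0.3  44.6] F [-0.7 -0.6 -2.5] w 59.1 t 23.97 q [-15.0, 37.0, 12.0, 104.0, -11.0, 40.0, 48.0]
0.29,-0.18,3.16,0.1,0.1,-0.2, 0.29,-0.17,3.16,0.1,0.1,-0.2
```

View pics/wJ.png

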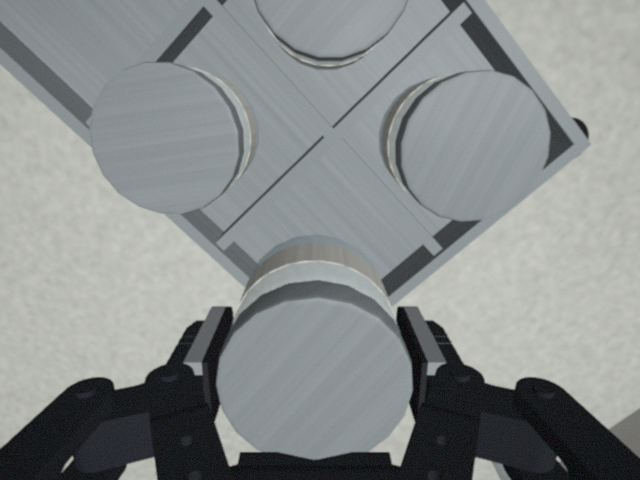

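Request:
{"method": "arm_command", "body": {
  "rows": [0.5, -0.3, 1.3, 0, 0, 0, 0.1, -0.1, 1.4, 0, 0, 0, 0, 0, 1.0, 0, 0, 0, 0, 0, 0.6, 0, 0, 0]
}}

```text
time_s: 24.3
eef_pos: [674.5, 34.2, 85.2]
tcp_rot: [179.6, 0.0, 44.3]
ft_force: [-0.6, 0.6, -2.8]
width: 58.9
```

```bash
python3 - <<'E'
from h import *
plan(671.6,36.5,66,45)
E
```

```text
at [674.5  34.2  85.2] [179.6   0.   44.3] F [-0.6  0.6 -2.8] w 58.9 t 24.3 q [-14.0, 41.0, 11.0, 105.0, -12.0, 36.0, 48.0]
-0.04,-0.38,1.92,0.4,0.0,-0.7
```

Request:
{"method": "arm_command", "body": {
  "rows": [0, -0.4, 0.9, 0.4, 0, -0.7, 0, -0.05, 0.6, 0, 0, 0, 0, 0, 0.4, 0, 0, 0]
}}

```text
time_s: 24.55
eef_pos: [671.6, 37.0, 65.0]
tcp_rot: [-180.0, 0.1, 45.1]
ft_force: [-9.2, 0.9, 40.5]
width: 58.8
```

```bash
python3 - <<'E'
from h import *
plan(671.6,36.5,66,45)
E
```

```text
at [671.6  37.   65. ] [-1.80e+02  1.00e-01  4.51e+01] F [-9.2  0.9 40.5] w 58.8 t 24.55 q [-14.0, 42.0, 10.0, 105.0, -12.0, 34.0, 49.0]
-0.04,0.04,-0.10,-0.0,0.1,0.1
```

Request:
{"method": "arm_command", "body": {
  "rows": [0, 0, -0.1, 0, 0, 0, 0, 0, 0, 0, 0, 0, 0, 0, 0, 0, 0, 0],
  "fingers": 7.4
}}

```text
time_s: 24.8
eef_pos: [673.7, 36.9, 67.4]
tcp_rot: [179.9, -0.1, 45.1]
ft_force: [0.4, -0.2, -0.2]
width: 74.0
```

Request:
{"method": "arm_command", "body": {
  "rows": [0, 0, -1.5, 0, 0, 0, 0, 0, -3, 0, 0, 0, 0, 0, -3.8, 0, 0, 0, 0, 0, -3.8, 0, 0, 0, 0, 0, -2, 0, 0, 0]
}}

```text
time_s: 25.22
eef_pos: [670.3, 36.9, 212.0]
tcp_rot: [-179.7, 0.3, 45.1]
ft_force: [0.7, -0.1, 0.7]
width: 74.0
```

```bash
python3 - <<'E'
from h import *
p=look('jar1',36);cv2.imwrite('pics/wK.png',p['image'][:,:,::-1])
t=get_image('top')
for d in search_frame(t,'jar1'): print('jar',np.round(d['uv'],1),ray(t,d['uv'],32).round(1),round(d['confidence'],2))
plan(462,-411,200,45)
E
```

```text
TCP [672.7  36.8 215.7] [-180.     0.    45.1]
jar1 [317.8  44.2] [588.  120.7  36. ] 0.89
jar1 [315.1 216.1] [673.3  33.1  36. ] 0.75
jar [490.9 274.9] [ 456.  -411.2   32. ] 0.94
jar [314.4 211. ] [615.6   4.3  32. ] 0.29
at [668.6  37.1 208.2] [-179.6    0.5   45.1] F [ 0.  -1.  -0.3] w 74.3 t 25.42 q [-16.0, 32.0, 13.0, 101.0, -9.0, 49.0, 47.0]
-3.56,1.31,0.08,-0.0,0.0,0.0, -3.56,1.31,0.08,-0.0,0.0,0.0, -3.56,1.31,0.08,-0.0,0.0,0.0, -3.56,1.31,0.08,-0.0,0.0,0.0, -3.56,1.31,0.08,-0.0,0.0,0.0
-3.56,1.31,0.08,-0.0,0.0,0.0, -3.56,1.31,0.07,-0.0,0.0,0.0, -3.56,1.31,0.07,-0.0,0.0,0.0, -3.56,1.31,0.07,-0.0,0.0,0.0, -3.56,1.31,0.07,-0.0,0.0,0.0
-3.56,1.31,0.07,-0.0,0.0,0.0, -3.56,1.31,0.07,-0.0,0.0,0.0, -3.56,1.31,0.06,-0.0,0.0,0.0
```

View pics/wK.png

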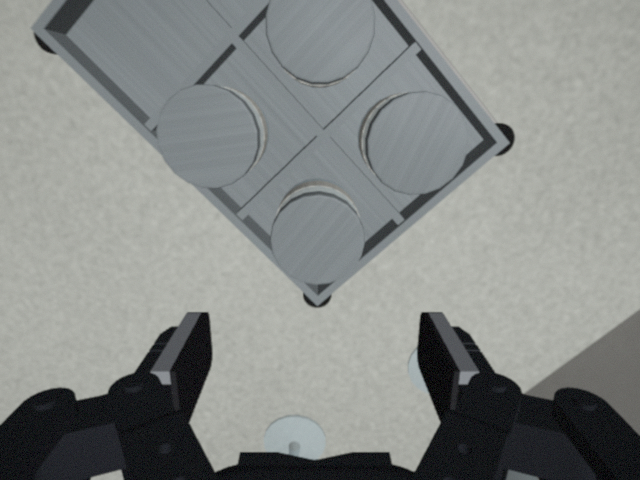

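Third jar seated. On to the last jar at about (461,-410).

Request:
{"method": "arm_command", "body": {
  "rows": [-3.6, 1.3, 0, 0, 0, 0, -3.6, 1.3, 0, 0, 0, 0, -3.7, 1.4, -0.2, 0, 0, 0, -3.7, 1.4, -0.2, 0, 0, 0, -3.7, 1.4, -0.2, 0, 0, 0]
}}

```text
time_s: 25.83
eef_pos: [586.9, -129.0, 207.9]
tcp_rot: [-178.8, 0.4, 46.6]
ft_force: [-0.0, -1.0, 0.1]
width: 74.3
```

Request:
{"method": "arm_command", "body": {
  "rows": [-3.7, 1.4, -0.2, 0, 0, 0, -3.7, 1.4, -0.2, 0, 0, 0, -3.7, 1.4, -0.2, 0, 0, 0, -3.7, 1.4, -0.2, 0, 0, 0, -3.7, 1.4, -0.2, 0, 0, 0],
  "fingers": 8.5
}}

```text
time_s: 26.25
eef_pos: [500.4, -315.9, 211.4]
tcp_rot: [-178.0, 0.7, 46.8]
ft_force: [0.5, -1.5, -0.2]
width: 84.7
```

```bash
python3 - <<'E'
from h import *
plan(462,-411,190,45)
E
```

```text
at [ 500.4 -315.9  211.4] [-178.     0.7   46.8] F [ 0.5 -1.5 -0.2] w 84.7 t 26.25 q [18.0, 27.0, 14.0, 110.0, -9.0, 46.0, 83.0]
-3.18,1.26,0.71,-0.7,0.2,0.6, -3.17,1.29,0.71,-0.7,0.2,0.6, -3.16,1.31,0.71,-0.7,0.2,0.6
```

Request:
{"method": "arm_command", "body": {
  "rows": [-3.2, 1.3, 1.5, -0.7, 0.2, 0.6, -2.8, 1.2, 2, -0.7, 0.2, 0.6, -1.8, 0.7, 2, -0.7, 0.2, 0.6, -0.7, 0.3, 1.5, 0, 0, 0, 0, 0, 0, 0, 0, 0]
}}

```text
time_s: 26.67
eef_pos: [452.0, -415.6, 135.7]
tcp_rot: [-180.0, 0.6, 43.8]
ft_force: [0.5, -0.2, 0.1]
width: 85.2
```

```bash
python3 - <<'E'
from h import *
p=look('jar1');cv2.imwrite('pics/wL.png',p['image'][:,:,::-1])
print(proj(p,[462,-410,65]))
plan(462,-410,100,45)
E
```

```text
TCP [ 452.4 -415.1  136.6] [-180.     0.6   43.9]
jar1 [329.8 227.1] [ 460.2 -411.2    0. ] 0.71
[336.72524338 261.40825886]
at [ 454.6 -414.2  137.9] [179.9   0.5  44. ] F [0.9 0.7 0.4] w 85.1 t 26.77 q [29.0, 33.0, 13.0, 111.0, -11.0, 37.0, 93.0]
0.43,0.10,1.89,0.1,0.2,-0.5, 0.42,0.11,1.89,0.1,0.2,-0.5
```

View pics/wL.png

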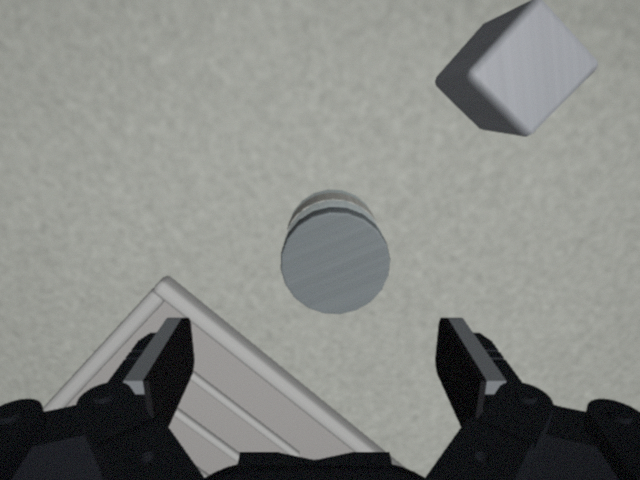

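Jar lid at (335,260); position (461.5,-410.5) holds.

Request:
{"method": "arm_command", "body": {
  "rows": [0.7, 0.2, 1.2, 0.1, 0.2, -0.6, 0.2, 0, 1.3, 0, 0, 0, 0, 0, 1.0, 0, 0, 0]
}}

```text
time_s: 27.02
eef_pos: [468.4, -406.9, 104.1]
tcp_rot: [179.6, 0.0, 45.0]
ft_force: [0.4, -0.3, -0.9]
width: 85.0
```

```bash
python3 - <<'E'
from h import *
plan(461.5,-410.5,32,45)
E
```

```text
at [ 468.4 -406.9  104.1] [179.6   0.   45. ] F [ 0.4 -0.3 -0.9] w 85.0 t 27.02 q [29.0, 36.0, 12.0, 112.0, -12.0, 33.0, 93.0]
-0.37,-0.14,3.60,0.2,0.0,-0.0, -0.37,-0.13,3.60,0.2,0.0,-0.0
```

Request:
{"method": "arm_command", "body": {
  "rows": [-0.7, -0.3, 1.2, 0.2, 0, 0, -0.1, 0, 1.6, 0.1, 0, 0, 0, 0, 1.3, 0, 0, 0]
}}

```text
time_s: 27.27
eef_pos: [464.1, -407.0, 60.3]
tcp_rot: [179.9, -0.1, 45.5]
ft_force: [0.0, 0.9, 0.3]
width: 85.1
```

```bash
python3 - <<'E'
from h import *
plan(461.5,-410.5,32,45)
E
```

```text
at [ 464.1 -407.    60.3] [ 1.799e+02 -1.000e-01  4.550e+01] F [0.  0.9 0.3] w 85.1 t 27.27 q [30.0, 40.0, 10.0, 113.0, -13.0, 28.0, 95.0]
-0.44,0.06,2.83,0.1,-0.1,0.5
```

Request:
{"method": "arm_command", "body": {
  "rows": [-0.4, 0.1, 0.9, 0.1, -0.1, 0.5, -0.1, 0, 0.8, 0, 0, 0, 0, 0, 0.6, 0, 0, 0]
}}

```text
time_s: 27.52
eef_pos: [459.9, -409.2, 32.6]
tcp_rot: [-179.8, 0.0, 45.1]
ft_force: [0.2, 0.1, 0.2]
width: 85.1
```

```bash
python3 - <<'E'
from h import *
plan(461.5,-410.5,32,45)
E
```

```text
at [ 459.9 -409.2   32.6] [-179.8    0.    45.1] F [0.2 0.1 0.2] w 85.1 t 27.52 q [31.0, 42.0, 9.0, 113.0, -14.0, 26.0, 96.0]
0.03,0.20,0.06,-0.2,0.0,0.1
```

Request:
{"method": "arm_command", "body": {
  "rows": [0, 0.2, 0, 0, 0, 0, 0, 0, 0, 0, 0, 0, 0, 0, 0, 0, 0, 0, 0, 0, 0, 0, 0, 0, 0, 0, 0, 0, 0, 0],
  "fingers": 5
}}

```text
time_s: 27.93
eef_pos: [460.8, -410.7, 31.7]
tcp_rot: [-179.7, 0.0, 45.1]
ft_force: [0.5, 0.0, -2.9]
width: 59.0
```

Request:
{"method": "arm_command", "body": {
  "rows": [0, 0, -1.5, 0, 0, 0, 0, 0, -3, 0, 0, 0, 0, 0, -3.7, 0, 0, 0, 0, 0, -3.7, 0, 0, 0, 0, 0, -3, 0, 0, 0]
}}

```text
time_s: 28.35
eef_pos: [456.7, -406.4, 178.2]
tcp_rot: [-178.6, 0.1, 45.1]
ft_force: [0.8, -0.9, -1.8]
width: 58.9
```

```bash
python3 - <<'E'
from h import *
plan(499.6,40.1,180,45)
E
```

```text
at [ 456.7 -406.4  178.2] [-1.786e+02  1.000e-01  4.510e+01] F [ 0.8 -0.9 -1.8] w 58.9 t 28.35 q [28.0, 30.0, 14.0, 109.0, -10.0, 43.0, 93.0]
2.89,-2.37,0.04,-0.1,0.0,0.0, 2.89,-2.37,0.03,-0.1,0.0,0.0, 2.89,-2.37,0.03,-0.1,0.0,0.0, 2.89,-2.37,0.02,-0.1,0.0,0.0, 2.89,-2.37,0.02,-0.1,0.0,0.0
2.89,-2.38,0.02,-0.1,0.0,0.0, 2.89,-2.38,0.01,-0.1,0.0,0.0, 2.89,-2.38,0.01,-0.1,0.0,0.0, 2.89,-2.38,0.00,-0.1,0.0,0.0, 2.89,-2.38,-0.00,-0.1,0.0,0.0
2.88,-2.38,-0.01,-0.1,0.0,0.0, 2.88,-2.38,-0.01,-0.1,0.0,0.0
```

Request:
{"method": "arm_command", "body": {
  "rows": [2.9, -2.4, -0.3, -0.2, 0, 0, 2.9, -2.4, -0.2, -0.2, 0, 0, 2.9, -2.4, -0.1, -0.1, 0, 0, 2.9, -2.4, 0, -0.1, 0, 0, 2.9, -2.4, 0, -0.1, 0, 0]
}}

```text
time_s: 28.77
eef_pos: [478.2, -231.2, 196.7]
tcp_rot: [178.8, 0.1, 43.9]
ft_force: [1.7, 0.5, -1.9]
width: 59.0
```

Request:
{"method": "arm_command", "body": {
  "rows": [2.9, -2.4, 0, -0.1, 0, 0, 2.9, -2.4, 0, -0.1, 0, 0, 2.9, -2.4, 0, -0.1, 0, 0, 2.9, -2.4, 0, -0.1, 0, 0, 2.4, -2.0, 0, -0.1, 0, 0]
}}

```text
time_s: 29.18
eef_pos: [497.0, -40.4, 195.6]
tcp_rot: [178.2, -0.1, 43.9]
ft_force: [1.1, -0.2, -1.9]
width: 59.3
```

```bash
python3 - <<'E'
from h import *
plan(499.6,40.1,170,45)
E
```

```text
at [497.  -40.4 195.6] [ 1.782e+02 -1.000e-01  4.390e+01] F [ 1.1 -0.2 -1.9] w 59.3 t 29.18 q [-13.0, 21.0, 15.0, 124.0, -7.0, 35.0, 51.0]
1.92,-1.90,0.80,0.6,-0.0,-0.4, 1.94,-1.88,0.82,0.6,-0.0,-0.4, 1.95,-1.86,0.84,0.6,-0.0,-0.4
```

Request:
{"method": "arm_command", "body": {
  "rows": [1.9, -1.9, 0.9, 0.6, 0, -0.4, 1.7, -1.6, 0.9, 0.6, 0, -0.4, 1.1, -1.0, 0.9, 0.6, 0, -0.4, 0.4, -0.4, 0.6, 0, 0, 0, 0, 0, 0.3, 0, 0, 0]
}}

```text
time_s: 29.6
eef_pos: [499.9, 43.9, 159.2]
tcp_rot: [-179.9, -0.5, 46.0]
ft_force: [-0.1, -1.1, -2.1]
width: 59.3
```

```bash
python3 - <<'E'
from h import *
plan(499.6,40.1,120,45)
E
```

```text
at [499.9  43.9 159.2] [-179.9   -0.5   46. ] F [-0.1 -1.1 -2.1] w 59.3 t 29.6 q [-19.0, 25.0, 12.0, 125.0, -10.0, 31.0, 47.0]
-0.16,0.12,1.96,-0.1,-0.2,0.5, -0.15,0.12,1.96,-0.1,-0.2,0.5
```

Request:
{"method": "arm_command", "body": {
  "rows": [-0.3, 0.2, 1.2, -0.1, -0.2, 0.5, 0, 0, 1.2, 0, -0.2, 0.3, 0, 0, 0.8, 0, 0, 0]
}}

```text
time_s: 29.85
eef_pos: [500.4, 36.3, 127.0]
tcp_rot: [179.8, -0.1, 45.0]
ft_force: [-0.5, 0.1, -2.5]
width: 59.4
```

```bash
python3 - <<'E'
from h import *
p=look('jar1');cv2.imwrite('pics/wM.png',p['image'][:,:,::-1])
plan(499.6,40.1,68,45)
E
```

```text
TCP [499.4  35.6 125.8] [179.9   0.   44.9]
jar1 [434.6 134.7] [511.4 130.6   0. ] 0.86
jar1 [311.3 292.5] [532.9   0.7   0. ] 0.76
jar1 [524.1 246.1] [610.1 126.1   0. ] 0.62
at [499.4  35.9 126.6] [179.9   0.   44.9] F [ 0.2  0.2 -2.5] w 59.1 t 29.95 q [-18.0, 28.0, 11.0, 126.0, -11.0, 27.0, 47.0]
0.16,-0.15,2.93,0.1,0.0,-0.0, 0.16,-0.14,2.93,0.1,0.0,-0.0
```

View pics/wM.png

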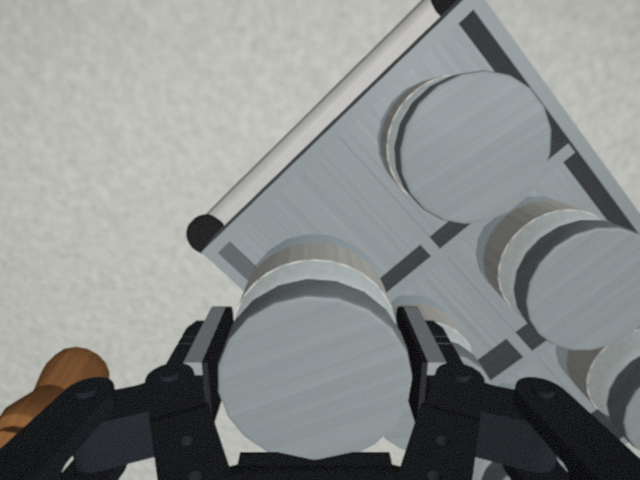

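Request:
{"method": "arm_command", "body": {
  "rows": [0.3, -0.3, 1.2, 0, 0, 0, 0.1, -0.1, 1.4, 0, 0, 0, 0, 0, 1.0, 0, 0, 0, 0, 0, 0.6, 0, 0, 0]
}}

```text
time_s: 30.28
eef_pos: [502.4, 37.0, 85.9]
tcp_rot: [179.6, -0.2, 44.5]
ft_force: [0.2, -1.0, -2.0]
width: 59.1
```

```bash
python3 - <<'E'
from h import *
plan(499.6,40.1,68,45)
E
```

```text
at [502.4  37.   85.9] [179.6  -0.2  44.5] F [ 0.2 -1.  -2. ] w 59.1 t 30.28 q [-16.0, 32.0, 9.0, 127.0, -13.0, 21.0, 48.0]
0.01,-0.43,1.79,0.4,-0.2,-0.5
```

Request:
{"method": "arm_command", "body": {
  "rows": [0, -0.4, 0.7, 0.4, -0.2, -0.5, 0, 0, 0.4, 0, 0, 0, 0, 0, 0.2, 0, 0, 0]
}}

```text
time_s: 30.53
eef_pos: [499.8, 38.5, 71.9]
tcp_rot: [180.0, 0.0, 44.9]
ft_force: [-0.5, 0.5, -1.5]
width: 58.6
```

```bash
python3 - <<'E'
from h import *
plan(499.6,40.1,68,45)
E
```

```text
at [499.8  38.5  71.9] [180.    0.   44.9] F [-0.5  0.5 -1.5] w 58.6 t 30.53 q [-16.0, 33.0, 8.0, 127.0, -13.0, 20.0, 49.0]
0.10,-0.13,0.39,0.0,0.0,-0.1
```

Request:
{"method": "arm_command", "body": {
  "rows": [0.1, -0.1, 0.3, 0, 0, 0, 0, 0, 0.1, 0, 0, 0]
}}

```text
time_s: 30.7
eef_pos: [500.0, 39.9, 67.7]
tcp_rot: [180.0, 0.0, 44.9]
ft_force: [-0.1, 0.9, -2.0]
width: 59.0
```

Request:
{"method": "arm_command", "body": {
  "rows": [0, 0, 0.1, 0, 0, 0]
}}

```text
time_s: 30.78
eef_pos: [500.4, 39.6, 66.9]
tcp_rot: [179.9, -0.0, 44.9]
ft_force: [-0.0, -3.1, 10.2]
width: 58.9
```

Request:
{"method": "arm_command", "body": {
  "rows": [0, 0, 0, 0, 0, 0, 0, 0, 0, 0, 0, 0, 0, 0, 0, 0, 0, 0],
  "fingers": 7.4
}}

```text
time_s: 31.03
eef_pos: [501.7, 39.7, 67.9]
tcp_rot: [179.8, -0.1, 44.9]
ft_force: [0.2, -0.1, -0.1]
width: 74.0
```

Request:
{"method": "arm_command", "body": {
  "rows": [0, 0, -1.5, 0, 0, 0, 0, 0, -3, 0, 0, 0, 0, 0, -3.8, 0, 0, 0, 0, 0, -3.8, 0, 0, 0, 0, 0, -3, 0, 0, 0]
}}

```text
time_s: 31.45
eef_pos: [497.2, 39.9, 219.1]
tcp_rot: [-179.7, 0.5, 44.9]
ft_force: [0.6, 0.7, 0.4]
width: 73.7
```

```bash
python3 - <<'E'
from h import *
p=look('jar1',36);cv2.imwrite('pics/wN.png',p['image'][:,:,::-1])
plan(465,375.5,230,117.3)
E
```

```text
TCP [500.9  40.1 224.1] [-180.     0.    44.9]
jar1 [318.3 214.3] [501.5  37.3  36. ] 0.95
jar1 [471.2 214.1] [586.6 123.   36. ] 0.61
at [500.7  40.3 221.7] [-180.     0.    44.9] F [ 0.7 -0.3 -0. ] w 73.7 t 31.55 q [-22.0, 19.0, 15.0, 122.0, -8.0, 40.0, 43.0]
1.76,-2.19,-0.07,-0.0,0.0,-6.0, 1.98,-1.99,-0.07,-0.0,0.0,-6.0, 2.18,-1.77,-0.07,-0.0,0.0,-6.0, 2.35,-1.53,-0.07,-0.0,0.0,-6.0, 2.50,-1.28,-0.07,-0.0,0.0,-6.0
2.62,-1.01,-0.07,-0.0,0.0,-6.0, 2.71,-0.73,-0.07,-0.0,0.0,-6.0, 2.78,-0.44,-0.07,-0.0,0.0,-6.0, 2.81,-0.14,-0.07,-0.0,0.0,-6.0, 2.81,0.15,-0.07,-0.0,0.0,-6.0
2.77,0.45,-0.07,-0.0,0.0,-6.0, 2.71,0.74,-0.07,-0.0,0.0,-6.0
```

View pics/wN.png

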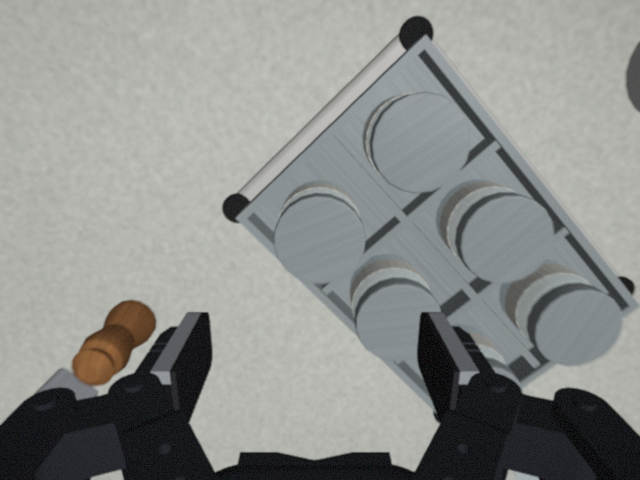

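All six cells filled. Back to the handle.

Request:
{"method": "arm_command", "body": {
  "rows": [1.8, -2.3, 0, 0, 0, -6, 2.0, -2.1, 0, 0, 0, -6, 2.3, -1.9, 0, 0, 0, -6, 2.5, -1.65, 0, 0, 0, -6, 2.6, -1.4, 0, 0, 0, -6],
  "fingers": 4.5
}}

```text
time_s: 31.97
eef_pos: [484.0, 183.2, 223.5]
tcp_rot: [179.6, 0.0, 75.3]
ft_force: [1.2, -0.3, -0.2]
width: 44.8
```

Request:
{"method": "arm_command", "body": {
  "rows": [2.7, -1.1, 0, 0, 0, -6, 2.8, -0.8, 0, 0, 0, -6, 2.9, -0.5, 0, 0, 0, -6, 2.9, -0.2, 0, 0, 0, -6, 2.9, 0.1, 0, 0, 0, -6]
}}

```text
time_s: 32.38
eef_pos: [459.9, 333.9, 220.3]
tcp_rot: [179.9, 0.2, 106.8]
ft_force: [0.6, -0.0, 0.3]
width: 44.8
```

```bash
python3 - <<'E'
from h import *
plan(465,375.5,190,117)
E
```

```text
at [459.9 333.9 220.3] [179.9   0.2 106.8] F [ 0.6 -0.   0.3] w 44.8 t 32.38 q [-38.0, 23.0, -3.0, 113.0, 2.0, 43.0, 64.0]
1.93,0.85,1.51,0.1,0.1,-5.1, 1.84,1.01,1.51,0.1,0.1,-5.1
```

Request:
{"method": "arm_command", "body": {
  "rows": [1.8, 0.8, 1.5, 0.1, 0.1, -5, 1.4, 0.7, 1.5, 0, 0, -5, 0.3, 0.1, 1.5, 0, 0, 0, 0, 0, 0.8, 0, 0, 0]
}}

```text
time_s: 32.72
eef_pos: [459.5, 385.8, 165.7]
tcp_rot: [179.7, -0.4, 118.3]
ft_force: [-1.0, 0.0, -0.2]
width: 44.9
```

```bash
python3 - <<'E'
from h import *
plan(465,375.7,130,117)
E
```

```text
at [459.5 385.8 165.7] [179.7  -0.4 118.3] F [-1.   0.  -0.2] w 44.9 t 32.72 q [-40.0, 30.0, -6.0, 112.0, 5.0, 38.0, 70.0]
-1.18,-0.01,3.57,0.3,-0.4,1.3
```

Request:
{"method": "arm_command", "body": {
  "rows": [-1.2, 0, 1.4, 0.3, -0.4, 1.2, -0.2, 0, 1.2, 0, 0, 0, 0, 0, 0.8, 0, 0, 0]
}}

```text
time_s: 32.97
eef_pos: [465.9, 371.1, 128.0]
tcp_rot: [-179.9, 0.1, 117.0]
ft_force: [0.3, -0.2, -0.5]
width: 44.9
```

```bash
python3 - <<'E'
from h import *
p=look('handle_axis',112);cv2.imwrite('pics/wO.png',p['image'][:,:,::-1])
plan(465,375.7,91,117)
E
```

```text
TCP [465.3 369.7 126.5] [-179.7    0.2  116.9]
handle_axis [323.4 305.1] [465.3 374.4 112. ] 0.82
at [465.4 370.2 127.6] [-1.797e+02  1.000e-01  1.169e+02] F [-0.1 -0.4  0. ] w 45.3 t 33.07 q [-39.0, 32.0, -5.0, 113.0, 5.0, 35.0, 69.0]
0.52,0.23,3.66,-0.3,0.1,-0.1
```

View pics/wO.png

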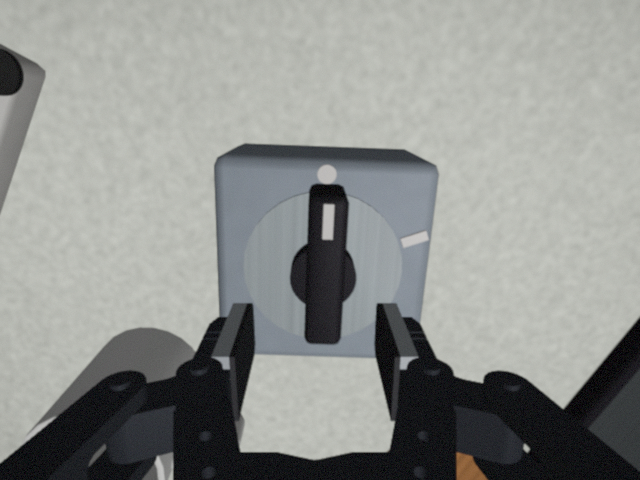

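Request:
{"method": "arm_command", "body": {
  "rows": [0.6, 0.2, 1.0, -0.3, 0.1, 0.6, 0.1, 0, 1.0, 0, 0, 0.6, 0, 0, 0.8, 0, 0, 0]
}}

```text
time_s: 33.32
eef_pos: [466.6, 377.6, 100.2]
tcp_rot: [179.6, -0.0, 115.4]
ft_force: [-0.4, -1.2, 0.3]
width: 44.9
```

```bash
python3 - <<'E'
from h import *
plan(465,375.7,91,115.5)
E
```

```text
at [466.6 377.6 100.2] [179.6  -0.  115.4] F [-0.4 -1.2  0.3] w 44.9 t 33.32 q [-40.0, 35.0, -5.0, 114.0, 5.0, 31.0, 67.0]
-0.10,-0.23,0.92,0.4,-0.0,-0.1
```

Request:
{"method": "arm_command", "body": {
  "rows": [-0.1, -0.2, 0.7, 0.3, 0, 0, 0, 0, 0.1, 0, 0, 0]
}}

```text
time_s: 33.48
eef_pos: [464.3, 375.5, 90.0]
tcp_rot: [-180.0, 0.0, 115.4]
ft_force: [-0.4, 0.5, -0.8]
width: 45.1
```

Request:
{"method": "arm_command", "body": {
  "rows": [0, 0, 0, 0, 0, 0, 0, 0, 0, 0, 0, 0, 0, 0, 0, 0, 0, 0, 0, 0, 0, 0, 0, 0],
  "fingers": 0.5,
  "force": 40
}}

```text
time_s: 33.82
eef_pos: [464.2, 374.9, 89.4]
tcp_rot: [-179.9, 0.1, 115.3]
ft_force: [-0.4, 1.3, -4.4]
width: 14.8
```

```bash
python3 - <<'E'
from h import *
plan(465,375.7,91,115.5)
E
```

```text
at [464.2 374.9  89.4] [-1.799e+02  1.000e-01  1.153e+02] F [-0.4  1.3 -4.4] w 14.8 t 33.82 q [-40.0, 36.0, -5.0, 114.0, 5.0, 30.0, 67.0]
0.04,0.11,-0.16,-0.1,0.1,-0.2
```

Turn on (clockwise from above = +z of the tool).

Request:
{"method": "arm_command", "body": {
  "rows": [0, 0, 0, 0, 0, 6, 0, 0, 0, 0, 0, 6, 0, 0, 0, 0, 0, 6, 0, 0, 0, 0, 0, 6, 0, 0, 0, 0, 0, 6]
}}

```text
time_s: 34.23
eef_pos: [464.1, 375.5, 89.4]
tcp_rot: [-179.9, -0.1, 84.3]
ft_force: [0.2, -0.1, -3.5]
width: 15.3
```

Request:
{"method": "arm_command", "body": {
  "rows": [0, 0, 0, 0, 0, 6, 0, 0, 0, 0, 0, 6, 0, 0, 0, 0, 0, 6, 0, 0, 0, 0, 0, 6, 0, 0, 0, 0, 0, 6]
}}

```text
time_s: 34.65
eef_pos: [464.3, 376.1, 89.4]
tcp_rot: [-180.0, -0.2, 52.8]
ft_force: [1.3, 0.3, -3.6]
width: 15.0
```

```bash
python3 - <<'E'
from h import *
plan(465,375.7,91,46)
E
```

```text
at [464.3 376.1  89.4] [-180.    -0.2   52.8] F [ 1.3  0.3 -3.6] w 15.0 t 34.65 q [-52.0, 36.0, 12.0, 115.0, -15.0, 30.0, 24.0]
0.01,0.04,-0.08,-0.0,-0.1,3.4, 0.01,0.04,-0.08,-0.0,-0.1,3.4
```

Request:
{"method": "arm_command", "body": {
  "rows": [0, 0, 0, 0, 0, 4, 0, 0, 0, 0, 0, 3, 0, 0, 0, 0, 0, 1]
}}

```text
time_s: 34.9
eef_pos: [464.4, 376.1, 89.4]
tcp_rot: [180.0, -0.2, 44.6]
ft_force: [0.9, -0.4, -2.0]
width: 15.0
```

Request:
{"method": "arm_command", "body": {
  "rows": [0, 0, 0, 0, 0, 0, 0, 0, 0, 0, 0, 0, 0, 0, 0, 0, 0, 0, 0, 0, 0, 0, 0, 0, 0, 0, 0, 0, 0, 0],
  "fingers": 4
}}

```text
time_s: 35.32
eef_pos: [464.5, 378.0, 90.6]
tcp_rot: [-179.9, -0.4, 44.7]
ft_force: [0.9, -0.2, -0.0]
width: 39.7
```

```bash
python3 - <<'E'
from h import *
p=look('handle_tip',112);cv2.imwrite('pics/wP.png',p['image'][:,:,::-1])
plan(465,375.7,91,46)
E
```

```text
TCP [464.5 378.   90.7] [-179.9   -0.4   44.7]
handle_tip [308.3 225.5] [432.5 407.4 112. ] 0.97
at [464.6 377.9  90.6] [-179.9   -0.4   44.7] F [-0.3  0.2  0.5] w 39.7 t 35.42 q [-54.0, 37.0, 14.0, 115.0, -17.0, 30.0, 18.0]
-0.12,0.19,-0.04,-0.1,-0.4,-1.3
```

View pics/wP.png

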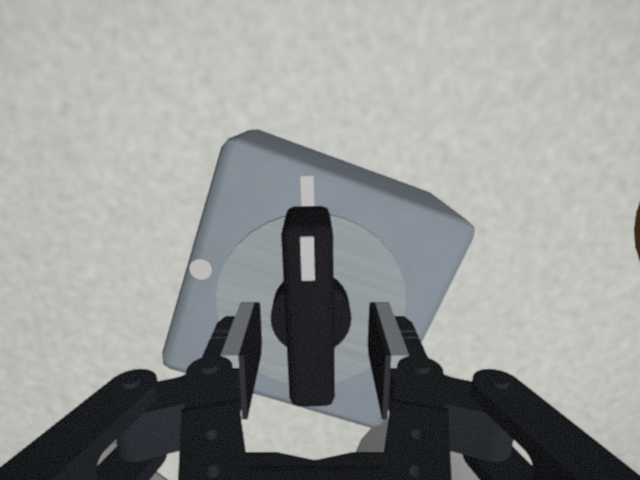

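```bash
python3 - <<'E'
from h import *
while observe()['time_s']<40.0: get_image('top')
plan(465,375.7,90,46.5)
E
```

```text
at [464.4 377.8  90.4] [-179.9   -0.3   44.7] F [ 0.   0.4 -0.3] w 40.0 t 40.02 q [-54.0, 37.0, 14.0, 115.0, -17.0, 30.0, 18.0]
-0.10,0.19,0.04,-0.1,-0.3,-1.8
```

Request:
{"method": "arm_command", "body": {
  "rows": [-0.1, 0.2, 0, 0, -0.3, -1.8, 0, 0, 0, 0, 0, 0]
}}

```text
time_s: 40.18
eef_pos: [465.0, 375.5, 90.4]
tcp_rot: [-180.0, 0.0, 46.7]
ft_force: [-0.1, 0.6, 1.2]
width: 40.3
```

Request:
{"method": "arm_command", "body": {
  "rows": [0, 0, 0, 0, 0, 0, 0, 0, 0, 0, 0, 0, 0, 0, 0, 0, 0, 0, 0, 0, 0, 0, 0, 0],
  "fingers": 0.5
}}

```text
time_s: 40.52
eef_pos: [465.2, 375.4, 90.5]
tcp_rot: [-179.9, 0.0, 46.7]
ft_force: [0.1, -0.2, -0.6]
width: 15.2
```

Request:
{"method": "arm_command", "body": {
  "rows": [0, 0, 0, 0, 0, -6, 0, 0, 0, 0, 0, -6, 0, 0, 0, 0, 0, -6, 0, 0, 0, 0, 0, -6, 0, 0, 0, 0, 0, -6]
}}

```text
time_s: 40.93
eef_pos: [465.2, 375.3, 90.5]
tcp_rot: [-180.0, 0.0, 77.8]
ft_force: [0.3, -0.3, 0.2]
width: 15.1
```

Request:
{"method": "arm_command", "body": {
  "rows": [0, 0, 0, 0, 0, -6, 0, 0, 0, 0, 0, -6, 0, 0, 0, 0, 0, -6, 0, 0, 0, 0, 0, -6, 0, 0, 0, 0, 0, -6]
}}

```text
time_s: 41.35
eef_pos: [465.2, 375.4, 90.5]
tcp_rot: [180.0, 0.0, 109.4]
ft_force: [-0.2, 0.3, -0.5]
width: 15.4
```

Request:
{"method": "arm_command", "body": {
  "rows": [0, 0, 0, 0, 0, -4, 0, 0, 0, 0, 0, -3, 0, 0, 0, 0, 0, -1]
}}

```text
time_s: 41.6
eef_pos: [465.2, 375.4, 90.6]
tcp_rot: [-180.0, -0.1, 117.5]
ft_force: [-0.9, 0.4, 0.4]
width: 15.1
```

Request:
{"method": "arm_command", "body": {
  "rows": [0, 0, 0, 0, 0, 0, 0, 0, 0, 0, 0, 0, 0, 0, -0.5, 0, 0, 0, 0, 0, -2.5, 0, 0, 0, 0, 0, -3.5, 0, 0, 0],
  "fingers": 4
}}

```text
time_s: 42.02
eef_pos: [461.5, 371.1, 150.5]
tcp_rot: [-179.1, 0.2, 117.7]
ft_force: [1.1, 0.5, -0.7]
width: 40.2
```

Request:
{"method": "arm_command", "body": {
  "rows": [0, 0, -3.5, 0, 0, 0, 0, 0, -3.5, 0, 0, 0, 0, 0, -2, 0, 0, 0, 0, 0, -1, 0, 0, 0, 0, 0, 0, 0, 0, 0]
}}

```text
time_s: 42.43
eef_pos: [464.3, 374.0, 262.7]
tcp_rot: [-179.7, 0.2, 117.9]
ft_force: [-0.3, -0.5, -0.5]
width: 40.2
```

```bash
python3 - <<'E'
from h import *
p=look('handle_tip',112);cv2.imwrite('pics/wQ.png',p['image'][:,:,::-1])
snap('side','s9.png');t=snap('top','t9.png')
for nm in ['jar1','old1','mill','tin','mug']: print(nm,[(np.round(d['uv']).tolist(),round(d['confidence'],2)) for d in search_frame(t,nm)])
i=t['image'][:,:,::-1]
cv2.imwrite('pics/c9.png',cv2.resize(i[140:310,110:340],None,fx=3.4,fy=3.4,interpolation=cv2.INTER_CUBIC))
print(observe()['time_s'],observe()['eef_pos'])
E
```

```text
TCP [463.9 373.6 261.6] [-179.6    0.2  117.9]
handle_tip [322.9 157. ] [423.1 357.7 112. ] 0.59
jar1 [([260.0, 218.0], 0.88), ([262.0, 255.0], 0.68), ([300.0, 184.0], 0.64), ([302.0, 257.0], 0.61)]
old1 [([262.0, 185.0], 0.91), ([299.0, 216.0], 0.7), ([388.0, 272.0], 0.39)]
mill [([263.0, 217.0], 0.61), ([387.0, 276.0], 0.55)]
tin [([433.0, 275.0], 0.84), ([264.0, 218.0], 0.43), ([284.0, 231.0], 0.29), ([387.0, 276.0], 0.15)]
mug [([179.0, 212.0], 0.65), ([154.0, 278.0], 0.33)]
42.8833 [462.65214566 372.42310986 258.40774003]
```

View pics/wQ.png

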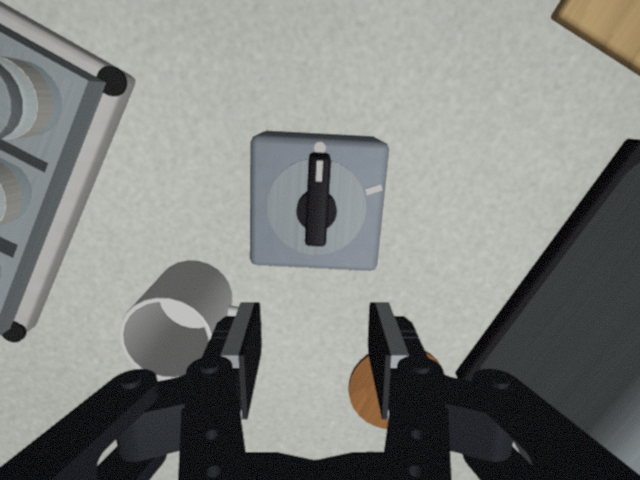

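View pics/c9.png

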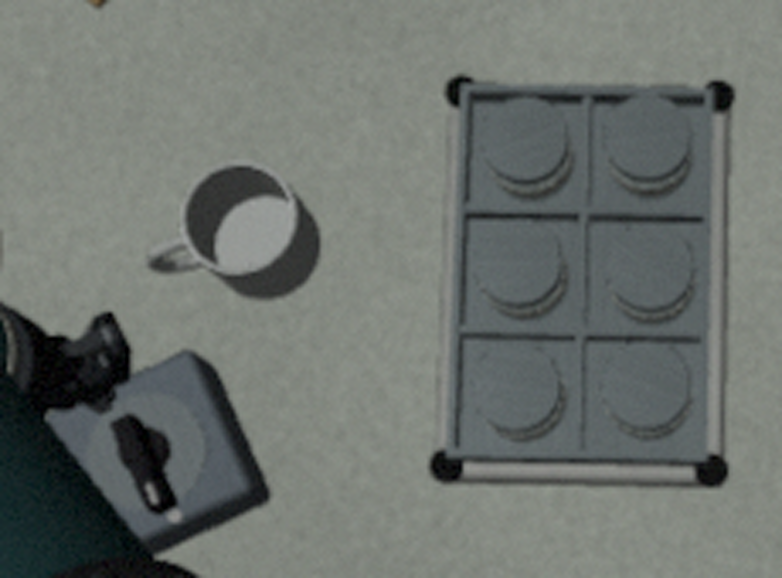

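View pics/s9.png

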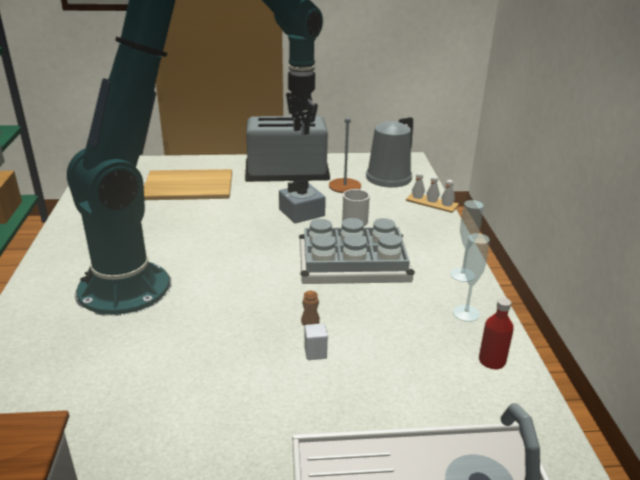

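All six jars are in their cells, the pointer is at the white dot, and the mill, tin and mug are unmoved. Handing in.

```bash
python3 -c "
from cell import *
print(job_done())"
```

```text
the job is handed in; nothing more can be done
None
```

The job is done and handed in at about 43 s of the 208 s allowed.

- **Order of work:** I turned the handle off first. Then I put the four waiting jars into the four free cells; the two jars already there stayed put. The handle went fully on at about 34.9 s, the warmer ran until about 40.5 s, and I turned it off again.
- **Final pictures:** Top and side views show six upright jars, one to a cell. The wrist view shows the pointer at the white dot (off). The mill, tin and mug stand where they were, and the gripper is clear of everything.
- **Doubtful points:** While setting the third jar down, the wrist force briefly read about 40 N as the jar met the cell floor. That pressed through the jar, not the gripper's body, and I eased off at once. In the last pictures the networks also gave a few low-confidence false hits (a jar taken for the mill or tin), which the pictures themselves ruled out.

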